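# Fetch the boxed-in sample jar for weighing

## Robot

A 6-joint arm with a two-finger parallel gripper is mounted at the origin on the work surface. World frame = base frame: x ahead of the robot, y to its left, z up, the work surface at z = 0. Lengths are in m, angles in rad, forces in N, time in s.
With the tool pointing down it reaches from about 0.4 to 0.825 m from the base axis. Payload 7 kg.
Tool frame: the origin (TCP) lies midway between the tips of the shut fingers; the grasp point (between the pads) lies 19 mm behind it; z points along the fingers, y is the line along which they close (so a half turn about z gives the same grasp; the last joint's range is limited). The gripper opens to 88 mm and grips with 3 to 60 N. Pads are 19 mm wide; open, the fingers measure 130 mm over their backs; the gripper's body (78 mm by 193 mm) begins 47 mm behind the grasp point.
Start: joints at [-0.87, 0.359, 0.012, 0, -1.224, -0.288], TCP at [0.271, -0.618, 0.188] pointing down, gripper open.
Joint ranges: [-3.07, 3.07], [-1.43, 2.12], [-1.02, 1.25], [-3.03, 1.67], [-3.05, -0], [-3.03, 3.03]. Speed limits (rad/s): [2.39, 2.39, 3.01, 3.14, 3.14, 3.14].

## Interface

Orientations are given as [roll, pitch, yaw] about the fixed x, y, z axes, in that order (R = Rz(yaw) Ry(pitch) Rx(roll)).
In Python, from station import monitor, viewer, arm gives the robot as it stands.
- The arm moves only by the tool move_arm, never from a script. Its argument "deltas" is a list that holds one entry, the list of rows, each a list of 7 numbers: the turn, a rotation vector about the tool's x, y, z in degrees, then the shift along the tool's x, y, z in m, then the finger opening in m, from 0 to 0.0876. A call has 1 to 12 rows; each row is the pose to reach, as a shift and turn from the pose commanded when the call began, along the tool's axes at that moment; what a row does not reach only later rows make up. A row lasts 1/12 s, in which the tool goes at most 41.7 mm and 7.16 degrees, less where a joint would pass 70% of its speed; a pose out of reach is approached as far as the arm can. A call with a gripper value outside its range is refused whole. The fingers move at their own pace and stop on an object; "force" is the grip in N (left out, the last holds). Time passes only in rows, so rows that repeat a pose let the fingers close. It gives the time, the measured TCP pose, the force and the opening at its end, in the units of the state.
- monitor.get_state(): the state, without advancing time (a new reading comes with each control period).
- viewer.grab_frame(name): name is "side" or "top"; returns a dict with "frame" (420x560x3 uint8, blue, green, red), "vfov" (degrees; the focal length in pixels is half the picture's height over the tangent of half this angle, whatever the lens; pixels are square), "cx", "cy" (the principal point, pixels), "xyz" and "orientation" of the camera in the world. Camera axes: x right, y down, z forward; pixel columns grow to the right and rows downward; lengths in m; the calibration is good to about 2 mm. A picture is of the moment at which its call begins. There is no depth.
- arm.job_done(): hands the job in, once; it reports no verdict.
The state is a dict: "t": time; "q": joint angles; "qd": joint speeds; "joint_efforts": joint torques, N m; "eef_pos": TCP position; "ee_rot": TCP orientation; "force": force on the tool from outside, world axes, zero at the start; "moment": the same for the moment, N m; "width": finger opening in m.
Only numpy, scipy, OpenCV 4.12 (cv2) and the standard library are available. Lean on these libraries where they do the work, as an engineer would, in place of code of your own. Each camera call takes 0.05 s, during which the arm holds its last target. There are 200 camera calls.

## Task

The small jar at the back of the metal storage tray is boxed in by two tall bottles and a tall jar: first lift those three out and stand them upright inside the white side tray, then stand the small jar in the middle of the balance's pan, and last put the three tall ones back in the storage tray, each upright on the very spot where it stood before. Glass is fragile: set each piece down gently, do not drop it or tip it over, and leave the beaker, flask ring and spoon alone.

Things in the scene. Friction and masses are not known exactly. Their poses are not given: they have to be found in the camera images.
- small_jar: The jar to be weighed: small, low, straight-sided round amber jar with black screw lid; 42 mm diameter at the lid (glass 40 mm), 48 mm tall, lid the top 16 mm; about 0.09 kg. Origin: centre of its underside, z up. At the start it stands in the back (+x of the tray) middle of the storage tray, between the two tall bottles and the tall jar.
- round_bottle: Tall round narrow-necked amber bottle with black screw cap: body 46 mm diameter up to 80 mm, sloping shoulder up to 99 mm, cap 29 mm diameter from 106 mm to the top at 130 mm; about 0.22 kg. Origin: centre of its underside, z up.
- square_bottle: Square amber bottle with a round black screw cap: body 46 x 46 mm (sides along its x and y) up to 82 mm, shoulder up to 91 mm, cap 36 mm diameter from 95 mm to the top at 118 mm; about 0.20 kg. Origin: centre of its underside, z up.
- wide_jar: Tall wide-mouthed straight-sided round amber jar with a black screw lid as wide as itself: 50 mm diameter at the lid (glass 48 mm), 104 mm tall, lid the top 20 mm; about 0.24 kg. Origin: centre of its underside, z up.
- storage_tray: Fixed bare-metal tray, 150 (x) by 190 mm (y), rim 20 mm high, walls and floor 3 mm thick. Origin: centre of its underside, on the bench; x runs from its front (robot side) to its back. At the start the small jar stands at about x +35, y 0 mm; the three tall ones at about x +35, y +58; x +35, y -58; and x -23, y 0 mm (each within 5 mm); which stands where varies.
- side_tray: Fixed empty white plastic tray, the place to set the two tall bottles and the tall jar aside: 130 mm (x) by 240 mm (y), rim 15 mm high, walls and floor 3 mm thick (inner floor 3 mm above the bench). Origin: centre of its underside; its long side lies along its y.
- balance: Fixed white bench balance, 215 (x) x 170 mm (y), display and keys on the robot's side, flat round metal weighing pan 112 mm in diameter. Origin: on the bench exactly below the pan's centre; the pan's top is 57 mm above the bench and does not give. Housing 42 mm high (52 mm at the display), reaching from x -143 to +73 mm and y -85 to +85 mm.
- beaker: Bystander: empty glass beaker, 68 mm diameter, 85 mm tall, on the bench beyond the trays. Origin: centre of its underside. Leave it alone.
- flask_ring: Bystander: black rubber flask support ring, 104 mm outside, 60 mm inside diameter, 32 mm high, on the bench beyond the trays. Origin: centre of its underside. Leave it alone.
- spatula: Bystander: steel sampling spoon, 170 mm long, lying on the bench beyond the trays. Leave it alone.
Not all that is in view belongs to the job. What is shaped like the square_bottle but green is not meant.

How it is judged:
On the way, in this order (a step that is already met when the one before it is completed fails the run):
1. the round bottle, the square bottle and the wide jar all stand upright and released inside the side tray, the small jar still in its place in the storage tray (x of round_bottle in the frame of side_tray between -0.05 and 0.05 m and y of round_bottle in the frame of side_tray between -0.105 and 0.105 m and z of each of round_bottle, square_bottle, wide_jar in the frame of side_tray below 0.012 m and angle between each of round_bottle, square_bottle, wide_jar's own z axis and vertical below 0.1 rad and contact force between the fingers and round_bottle below 0.1 N and x of square_bottle in the frame of side_tray between -0.05 and 0.05 m and y of square_bottle in the frame of side_tray between -0.105 and 0.105 m and contact force between the fingers and square_bottle below 0.1 N and x of wide_jar in the frame of side_tray between -0.05 and 0.05 m and y of wide_jar in the frame of side_tray between -0.105 and 0.105 m and contact force between the fingers and wide_jar below 0.1 N and distance of small_jar from where it was at the start of the episode below 0.03 m), for 0.2 s.
2. the small jar stands released and upright on the balance pan, within 15 mm of its centre (horizontal distance between small_jar and balance below 0.015 m and z of small_jar in the frame of balance between 0.05 and 0.066 m and angle between small_jar's own z axis and vertical below 0.1 rad and contact force between the fingers and small_jar below 0.1 N), for 0.2 s.
At the end, for the whole second after the job is handed in: The small jar stands upright on the balance pan within 15 mm of its centre; the round bottle, the square bottle and the wide jar each stand upright in the storage tray within 15 mm of where they stood at the start; all are released and at rest (all of step 2 and distance of each of round_bottle, square_bottle, wide_jar from where it was at the start of the episode below 0.015 m and angle between each of round_bottle, square_bottle, wide_jar's own z axis and vertical below 0.1 rad and contact force between the fingers and round_bottle below 0.1 N and contact force between the fingers and square_bottle below 0.1 N and contact force between the fingers and wide_jar below 0.1 N and linear speed of each of round_bottle, square_bottle, wide_jar, small_jar below 0.03 m/s); the robot touches nothing.
It fails at once if a bottle or jar is tipped over (angle between any of round_bottle, square_bottle, wide_jar, small_jar's own z axis and vertical above 0.6 rad).
It fails at once if a bottle or jar is dropped (falls free faster than 0.6 m/s, about 2 cm) ((linear speed of round_bottle above 0.6 m/s and contact force between the fingers and round_bottle below 0.1 N) or (linear speed of square_bottle above 0.6 m/s and contact force between the fingers and square_bottle below 0.1 N) or (linear speed of wide_jar above 0.6 m/s and contact force between the fingers and wide_jar below 0.1 N) or (linear speed of small_jar above 0.6 m/s and contact force between the fingers and small_jar below 0.1 N)).
It fails at once if the beaker, flask ring or spoon is pushed more than 25 mm (distance of any of beaker, flask_ring, spatula from where it was at the start of the episode above 0.025 m).
It also fails if it takes over 144 s, if anything falls off the work surface, if the arm or the gripper's body presses on something with over 40 N, if the wrist force passes 120 N, or if a joint passes its speed limit or range.

## Working session

There is one attempt and no reset: what is moved stays moved. The work goes in short steps, Python scripts to look and compute and a tool call to move; the robot and the scene stay as the last step left them, time stands still between calls to the robot, and variables do not carry over. Pictures are saved under pics/ and viewed, on a budget of 14 in all, crops included, one or two more only if the job needs it, and the job is handed in when it is done.

Besides the shell and the picture viewer there is one more tool, called after ">>>" by a JSON object that holds its "api" and its "payload", one argument or row to a line. move_arm: Moves the arm, as the interface text tells. Its arguments: {"type":"object","properties":{"deltas":{"type":"array","items":{"type":"array","items":{"type":"array","items":{"type":"number"}}}},"force":{"type":"number"}},"required":["deltas"]}

```bash
mkdir -p pics; ls
python3 - <<'E'
from station import monitor, viewer
import cv2, numpy as np
s=monitor.get_state()
for k in s: print(k,np.round(s[k],4))
for n in("side","top"):
    f=viewer.grab_frame(n); cv2.imwrite(f"pics/{n}0.png",f["frame"]); print(n,{k:np.round(f[k],4).tolist() for k in f if k!="frame"})
E
```

```text
pics
t 0.0
q [-8.6990e-01  3.5940e-01  1.1100e-02 -4.0000e-04 -1.2241e+00 -2.8810e-01]
qd [ 0.      0.0002  0.0005  0.0004  0.0003 -0.0009]
joint_efforts [ 5.00000e-04 -5.82726e+01  2.93063e+01  6.99730e+00  6.90000e-03
 -2.00000e-04]
eef_pos [ 0.2706 -0.6178  0.1874]
ee_rot [ 3.1400e+00 -1.0000e-04 -2.7289e+00]
force [-0.1576 -0.2903 -0.4362]
moment [-0.027   0.0133 -0.0231]
width 0.0878
side {'vfov': 43.164, 'cx': 279.4299, 'cy': 210.5566, 'xyz': [0.2091, 0.8537, 0.8402], 'orientation': [-2.279, 0.0173, -2.7687]}
top {'vfov': 45.8845, 'cx': 280.8396, 'cy': 204.3286, 'xyz': [0.5099, -0.0158, 1.2386], 'orientation': [-3.0777, -0.0048, -1.5867]}
```

View pics/top0.png

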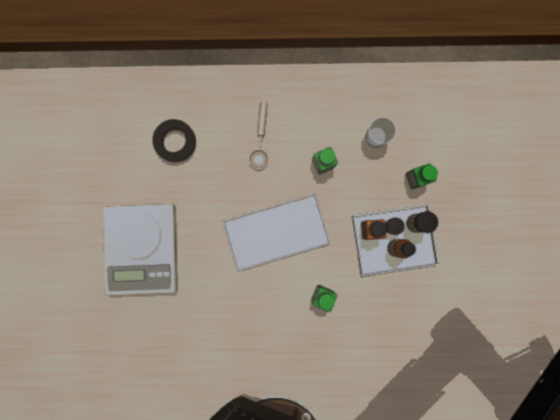

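View pics/side0.png

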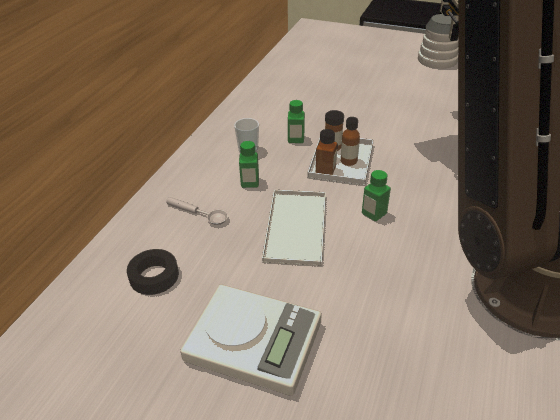

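The top view shows the storage tray around px (395,241). In it are the square bottle (375,229), round bottle (403,248), wide jar (425,222) and small jar (395,226). The side tray is at (277,233) and the balance pan at (139,235). Three green square bottles, at (326,158), (424,176) and (324,298), are decoys. I'll enlarge the tray to confirm which is which.

```bash
cat > h.py <<'E'
import numpy as np, cv2
from scipy.spatial.transform import Rotation as R
from station import monitor, viewer
def ray(f,u,v):
    H=420; fl=H/2/np.tan(np.radians(f["vfov"])/2)
    d=R.from_euler("xyz",f["orientation"]).as_matrix()@np.array([(u-f["cx"])/fl,(v-f["cy"])/fl,1.])
    return np.array(f["xyz"]),d
def pt(f,u,v,z):
    o,d=ray(f,u,v); return o+d*(z-o[2])/d[2]
def px(f,p):
    fl=210/np.tan(np.radians(f["vfov"])/2)
    c=R.from_euler("xyz",f["orientation"]).as_matrix().T@(np.array(p)-f["xyz"])
    return np.array([f["cx"]+fl*c[0]/c[2],f["cy"]+fl*c[1]/c[2]])
E
python3 - <<'E'
from h import *
f=viewer.grab_frame("top"); g=viewer.grab_frame("side")
a=cv2.resize(f["frame"][195:290,340:450],None,fx=5,fy=5,interpolation=cv2.INTER_CUBIC)
b=cv2.resize(g["frame"][95:195,290:390],None,fx=4.75,fy=4.75,interpolation=cv2.INTER_CUBIC)
h=min(a.shape[0],b.shape[0]); m=np.hstack([a[:h],b[:h]]); m=cv2.convertScaleAbs(m,alpha=1.5,beta=20)
m=cv2.resize(m,None,fx=.75,fy=.75) ; cv2.imwrite("pics/crop1.png",m); print(m.shape)
# bright regions of trays/balance
hsv=cv2.cvtColor(f["frame"],cv2.COLOR_BGR2HSV)
k=((hsv[...,1]<38)&(hsv[...,2]>120)).astype(np.uint8)
k=cv2.morphologyEx(k,cv2.MORPH_CLOSE,np.ones((3,3)))
for c in cv2.findContours(k,cv2.RETR_EXTERNAL,cv2.CHAIN_APPROX_NONE)[0]:
    if cv2.contourArea(c)>800:
        r=cv2.minAreaRect(c); q=cv2.boxPoints(r)
        print(np.round(r[0],1),np.round(r[1],1))
        for z in(.02,.015,.042): 
            w=np.array([pt(f,*p,z)[:2] for p in q]); print(z,np.round(w,4).tolist(),"c",np.round(w.mean(0),4),"sides",np.round(np.linalg.norm(w-np.roll(w,1,0),axis=1),3))
E
```

```text
(356, 769, 3)
[265.  256.3] [123.9 532.9]
0.02 [[0.6038, 0.6743], [0.6221, -0.6385], [0.3195, -0.6329], [0.3036, 0.6594]] c [0.4623 0.0156] sides [0.301 1.313 0.303 1.292]
0.015 [[0.6042, 0.6771], [0.6226, -0.6411], [0.3188, -0.6354], [0.3028, 0.6621]] c [0.4621 0.0157] sides [0.302 1.318 0.304 1.298]
0.042 [[0.6021, 0.6618], [0.6201, -0.6273], [0.323, -0.6217], [0.3073, 0.6472]] c [0.4631 0.015 ] sides [0.295 1.289 0.297 1.269]
[ 47.5 145. ] [56. 95.]
0.02 [[0.8159, 0.6708], [0.8125, 0.4354], [0.6724, 0.4343], [0.676, 0.668]] c [0.7442 0.5521] sides [0.14  0.235 0.14  0.234]
0.015 [[0.8172, 0.6736], [0.8137, 0.4373], [0.6731, 0.4362], [0.6767, 0.6708]] c [0.7452 0.5545] sides [0.141 0.236 0.141 0.235]
0.042 [[0.8104, 0.6584], [0.807, 0.4273], [0.6695, 0.4262], [0.673, 0.6557]] c [0.74   0.5419] sides [0.137 0.231 0.138 0.229]
[150.  138.1] [69.  57.1]
0.02 [[0.8247, 0.3891], [0.8589, 0.2518], [0.6905, 0.2093], [0.657, 0.3455]] c [0.7578 0.2989] sides [0.173 0.141 0.174 0.14 ]
0.015 [[0.8259, 0.3907], [0.8603, 0.2529], [0.6913, 0.2102], [0.6576, 0.347]] c [0.7588 0.3002] sides [0.174
[... 298 characters left out ...]
.376]
0.015 [[0.7937, 0.0932], [0.931, -0.2618], [0.7495, -0.3273], [0.6149, 0.0251]] c [ 0.7723 -0.1177] sides [0.191 0.381 0.193 0.377]
0.042 [[0.7874, 0.0908], [0.9217, -0.2564], [0.7442, -0.3204], [0.6126, 0.0242]] c [ 0.7665 -0.1154] sides [0.187 0.372 0.189 0.369]
[467.3 128.7] [ 64.9 117.3]
0.02 [[0.8261, -0.3337], [0.8743, -0.6249], [0.7125, -0.6458], [0.6654, -0.3568]] c [ 0.7696 -0.4903] sides [0.162 0.295 0.163 0.293]
0.015 [[0.8274, -0.335], [0.8758, -0.6274], [0.7134, -0.6483], [0.666, -0.3582]] c [ 0.7707 -0.4922] sides [0.163 0.296 0.164 0.294]
0.042 [[0.8204, -0.3279], [0.8677, -0.6139], [0.7089, -0.6344], [0.6626, -0.3507]] c [ 0.7649 -0.4817] sides [0.159 0.29  0.16  0.287]
```

View pics/crop1.png

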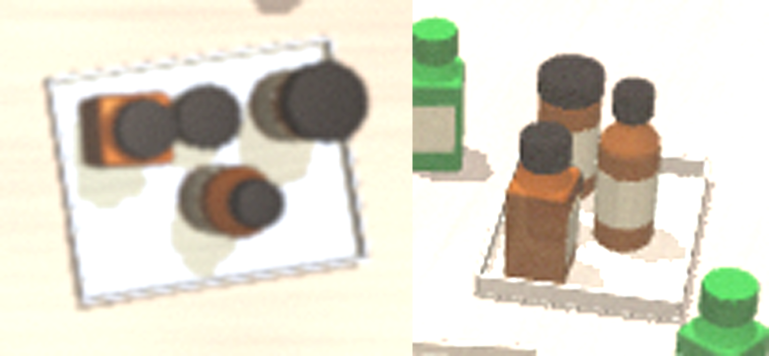

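The crop confirms it: the amber, black-capped square bottle, round bottle, wide jar and small jar are the ones in the tray. Green ones are outside. Next I measure them.

```bash
cat > meas.py <<'E'
from h import *
f=viewer.grab_frame("top"); im=f["frame"].astype(int)
S=8
big=cv2.resize(f["frame"],None,fx=S,fy=S,interpolation=cv2.INTER_CUBIC)
mx=big.max(2).astype(int); sat=mx-big.min(2)
dark=((mx<85)&(sat<28)).astype(np.uint8)*255
for n,(u,v),z,d in(("square",(379,229.4),.118,.036),("small",(395.2,226),.048,.042),("wide",(426,222),.104,.050),("round",(408,249.1),.130,.029)):
    # pixel radius expected
    r=d/2*210/np.tan(np.radians(f["vfov"])/2)/(f["xyz"][2]-z)
    t=cv2.GaussianBlur(dark,(0,0),4)
    w=int((r+5)*S); x0,y0=int(u*S)-w,int(v*S)-w
    roi=t[y0:y0+2*w,x0:x0+2*w]
    c=cv2.HoughCircles(roi,cv2.HOUGH_GRADIENT,1.5,20,param1=100,param2=8,minRadius=int(r*S*.88),maxRadius=int(r*S*1.12))
    if c is None: print(n,"none");continue
    for q in c[0][:2]:
        uv=(q[:2]+[x0,y0]+.5)/S-.5
        print(n,np.round(uv,2),"r",round(q[2]/S,2),"exp",round(r,2),np.round(pt(f,*uv,z),4))
b=im[...,0]-im[...,2]
for n,(u,v),z in(("storage",(395,255),.02),("side",(277,233),.015),("bal",(130,225),.042)):
    k=(b>-14).astype(np.uint8); k=cv2.morphologyEx(k,cv2.MORPH_OPEN,np.ones((3,3)))
    nl,l,st,_=cv2.connectedComponentsWithStats(k); 
    m=(l==l[int(v),int(u)]).astype(np.uint8); c=max(cv2.findContours(m,0,2)[0],key=cv2.contourArea)
    q=cv2.boxPoints(cv2.minAreaRect(c)); w=np.array([pt(f,*p,z)[:2] for p in q])
    e=w-np.roll(w,1,0); print(n,l[int(v),int(u)],np.round(q,1).tolist(),"c",np.round(w.mean(0),4),"sides",np.round(np.linalg.norm(e,axis=1),3),"ang",np.round(np.degrees(np.arctan2(e[:,1],e[:,0])),1))
E
python3 meas.py
```

```text
square [377.59 228.91] r 7.86 exp 7.97 [ 0.5225 -0.2399  0.118 ]
square [391.47 226.28] r 7.39 exp 7.97 [ 0.528  -0.2714  0.118 ]
small [395.47 225.78] r 8.17 exp 8.75 [ 0.5301 -0.297   0.048 ]
small [392.47 227.09] r 8.6 exp 8.75 [ 0.5271 -0.2897  0.048 ]
wide [426.84 221.72] r 10.53 exp 10.93 [ 0.5373 -0.356   0.104 ]
wide [416.16 219.84] r 12.01 exp 10.93 [ 0.542  -0.3317  0.104 ]
round [406.78 248.72] r 6.52 exp 6.49 [ 0.4773 -0.3013  0.13  ]
round [401.53 246.09] r 6.68 exp 6.49 [ 0.4833 -0.2898  0.13  ]
storage 0 [[-0.0, 0.0], [559.0, 0.0], [559.0, 419.0], [0.0, 419.0]] c [ 0.589  -0.0214] sides [1.031 1.413 1.036 1.339] ang [  1.2 -90.8 177.   89. ]
side 8 [[221.60000610351562, 220.10000610351562], [315.20001220703125, 192.3000030517578], [330.3999938964844, 243.5], [236.8000030517578, 271.29998779296875]] c [ 0.5208 -0.0102] sides [0.131 0.241 0.132 0.24 ] ang [  16.   -74.4 -164.7  105.5]
bal 9 [[103.0, 206.0], [171.6999969482422, 204.39999389648438], [173.6999969482422, 292.0], [104.9000015258789, 293.5]] c [0.485  0.3209] sides [0.209 0.166 0.21  0.164] ang [   1.7  -89.6 -178.8   90.3]
```

```bash
cat > m2.py <<'E'
from h import *
f=viewer.grab_frame("top"); g=viewer.grab_frame("side")
q=[(353.3,216.3),(427.2,205.7),(437.3,263.8),(361.9,275.8)]
w=np.array([pt(f,*p,.02)[:2] for p in q]); e=w-np.roll(w,1,0)
print("storage c",np.round(w.mean(0),4),"sides",np.round(np.linalg.norm(e,axis=1),3),"ang",np.round(np.degrees(np.arctan2(e[:,1],e[:,0])),1))
im=g["frame"]; mx=im.max(2).astype(int); dark=((mx<85)&(mx-im.min(2)<30)).astype(np.uint8)
n,l,st,ce=cv2.connectedComponentsWithStats(dark)
for s in st[1:]:
    if 300<s[0]<380 and 100<s[1]<180 and s[4]>20: print("side dark x",s[0],s[0]+s[2]-1,"y",s[1],s[1]+s[3]-1,"area",s[4])
t=np.linspace(0,2*np.pi,60)
for nm,x,y,z0,z1,d in(("square",.5225,-.2399,.095,.118,.036),("wide",.5373,-.356,.084,.104,.05),("round",.4773,-.3013,.106,.13,.029),("small",.5301,-.297,.032,.048,.042)):
    P=np.array([px(g,(x+d/2*np.cos(a),y+d/2*np.sin(a),z)) for a in t for z in(z0,z1)]); print(nm,"pred side",np.round([P[:,0].min(),P[:,0].max(),P[:,1].min(),P[:,1].max()],1))
print("pan pred side",px(g,(.52,.321,.057)),"top",px(f,(.52,.321,.057)))
# pan edges in top picture
pan=f["frame"][205:265,100:180]; print("hough pan",[ (np.round(c[:2]/4+[100,205],1),c[2]/4, np.round(pt(f,*(c[:2]/4+[100,205]),.057),4)) for c in cv2.HoughCircles(cv2.equalizeHist(cv2.cvtColor(cv2.resize(pan,None,fx=4,fy=4,interpolation=cv2.INTER_CUBIC),6)),3,1.5,20,param1=60,param2=20,minRadius=85,maxRadius=112)[0][:3]])
c1=cv2.resize(f["frame"][195:300,95:185],None,fx=4.2,fy=4.2,interpolation=cv2.INTER_CUBIC)
c2=cv2.resize(f["frame"][195:300,340:445],None,fx=4.2,fy=4.2,interpolation=cv2.INTER_CUBIC)
c1=np.clip((c1.astype(float)-110)*1.7,0,255).astype(np.uint8)
cv2.imwrite("pics/crop2.png",np.hstack([c1,c2]))
E
python3 m2.py
```

```text
storage c [ 0.4951 -0.3013] sides [0.147 0.184 0.144 0.187] ang [   6.8  -82.8 -172.1   98. ]
side dark x 325 343 y 111 125 area 245
side dark x 346 357 y 117 129 area 137
side dark x 319 334 y 129 143 area 198
square pred side [319.5 334.2 130.9 146.5]
wide pred side [324.9 343.9 111.4 127.5]
round pred side [345.1 357.2 118.8 132.9]
small pred side [321.5 337.5 141.4 155.2]
pan pred side [234.7760748 319.4778513] top [136.56110984 234.09524573]
hough pan [(array([144.4, 236.3]), np.float32(27.775), array([0.5144, 0.3023, 0.057 ])), (array([139.2, 236.3]), np.float32(26.5375), array([0.5146, 0.3148, 0.057 ])), (array([131.7, 238.6]), np.float32(25.7125), array([0.5096, 0.3325, 0.057 ]))]
```

View pics/crop2.png

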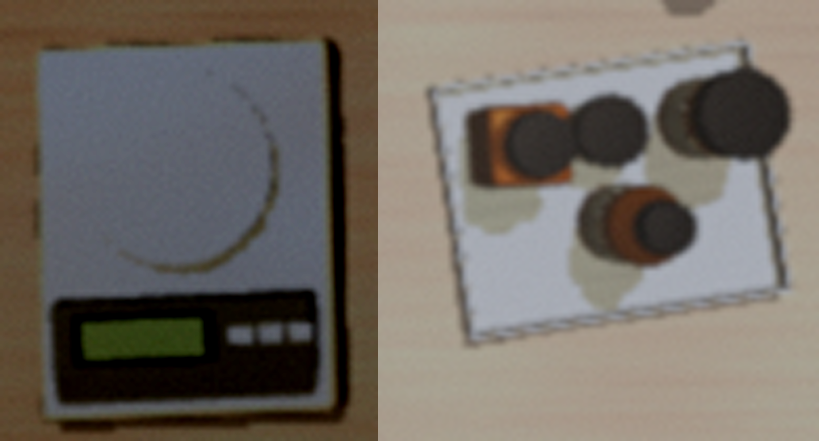

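Both views agree to about 1 px (~2 mm):

| Thing | Position x, y (m) |
|---|---|
| square bottle | (.5225, -.240) |
| round bottle | (.477, -.301) |
| wide jar | (.537, -.355) |
| small jar | (.530, -.297) |
| side tray centre | (.521, -.010), turned ~15.7° |
| pan centre, arc px (136.7, 234.6) | (.519, .320) |

These fit the tray frame: centre (.495, -.301), turned ~7.5°. I'll grasp by the caps with the fingers closing along world x, in the order square, round, wide.

>>> {"api": "move_arm", "payload": {
  "deltas": [
    [[0, 0, -5, -0.02, 0.013, 0, 0.0876], [0, 0, -11, -0.05, 0.032, 0, 0.0876], [0, 0, -17, -0.085, 0.0545, 0, 0.0876], [0, 0, -23, -0.12, 0.077, 0, 0.0876], [0, 0, -29, -0.155, 0.0994, 0, 0.0876], [0, 0, -35, -0.19, 0.122, 0, 0.0876], [0, 0, -41, -0.225, 0.144, 0, 0.0876], [0, 0, -47, -0.26, 0.167, 0, 0.0876], [0, 0, -53, -0.295, 0.189, 0, 0.0876], [0, 0, -59, -0.33, 0.212, 0, 0.0876], [0, 0, -64, -0.365, 0.234, 0, 0.0876], [0, 0, -66.4, -0.382, 0.245, 0, 0.0876]]
  ],
  "force": 20
}}

```text
t: 1.35
eef_pos: [0.5245, -0.2373, 0.1886]
ee_rot: [-3.14, 0.0, -1.563]
force: [0.0, -0.5, 1.0]
width: 0.0875
```

>>> {"api": "move_arm", "payload": {
  "deltas": [
    [[0, 0, 0, 0.001, 0.001, 0.008, 0.0876], [0, 0, 0, 0.002, 0.002, 0.025, 0.0876], [0, 0, 0, 0.002, 0.002, 0.045, 0.0876], [0, 0, 0, 0.002, 0.002, 0.065, 0.0876], [0, 0, 0, 0.002, 0.002, 0.08, 0.0876], [0, 0, 0, 0.002, 0.002, 0.088, 0.0876], [0, 0, 0, 0.002, 0.002, 0.092, 0.0876], [0, 0, 0, 0.002, 0.002, 0.092, 0.0876]]
  ]
}}

```text
t: 2.02
eef_pos: [0.52, -0.2428, 0.0958]
ee_rot: [3.14, 0.0, -1.57]
force: [1.0, 0.8, -0.4]
width: 0.0871
```

>>> {"api": "move_arm", "payload": {
  "deltas": [
    [[0, 0, 0, -0.003, -0.0025, 0, 0.0876], [0, 0, 0, -0.003, -0.0025, 0, 0.06], [0, 0, 0, -0.003, -0.0025, 0, 0.045], [0, 0, 0, -0.003, -0.0025, 0, 0.04], [0, 0, 0, -0.003, -0.0025, 0, 0.036], [0, 0, 0, -0.003, -0.0025, 0, 0.03], [0, 0, 0, -0.003, -0.0025, 0, 0.025], [0, 0, 0, -0.003, -0.0025, 0, 0.025], [0, 0, 0, -0.003, -0.0025, 0, 0.025]]
  ],
  "force": 20
}}

```text
t: 2.77
eef_pos: [0.5229, -0.2396, 0.0964]
ee_rot: [-3.142, -0.0, -1.57]
force: [0.3, -0.5, -0.4]
width: 0.04
```

```bash
cat > look.py <<'E'
import sys
from h import *
nm,a=sys.argv[1],sys.argv[2:]
f=viewer.grab_frame("top"); g=viewer.grab_frame("side")
A=cv2.resize(f["frame"][180:300,215:455],(480,240)); A=cv2.resize(f["frame"][170:310,90:450],(720,280),interpolation=cv2.INTER_CUBIC)
B=cv2.resize(g["frame"][60:380,140:420],None,fx=1,fy=1)
B=cv2.resize(g["frame"][80:270,220:420],(316,300),interpolation=cv2.INTER_CUBIC); C=cv2.resize(g["frame"][240:400,150:350],(375,300))
m=np.zeros((580,720,3),np.uint8); m[:280]=A; m[280:,:316]=B; m[280:,316:691]=C
cv2.imwrite(f"pics/{nm}.png",cv2.convertScaleAbs(m,alpha=1.3,beta=10))
s=monitor.get_state(); print(round(s["t"],2),np.round(s["eef_pos"],4),np.round(s["ee_rot"],3),s["width"],np.round(s["force"],1))
E
python3 look.py g1
```

```text
2.87 [ 0.5229 -0.2396  0.0963] [ 3.142  0.    -1.57 ] 0.0321467505459348 [-0.3  0.6 -0.4]
```

View pics/g1.png

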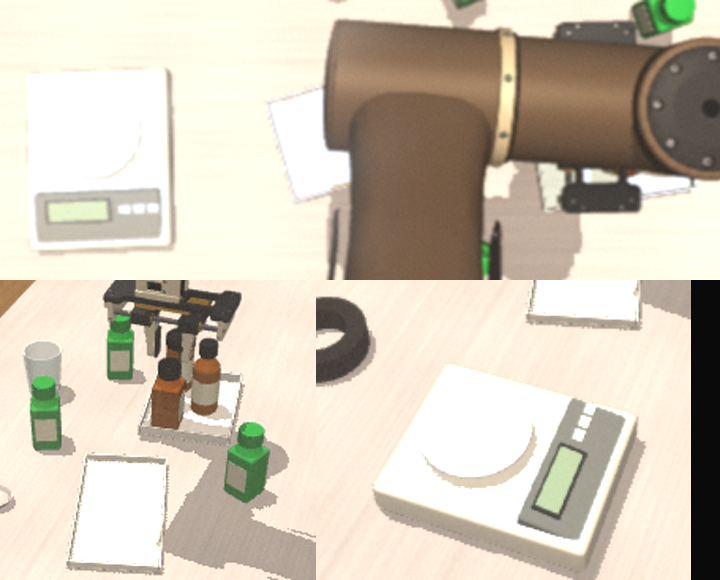

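The opening reads 32 mm, less than the 36 mm cap, so I need a closer look before going on. In this picture the gripper is near the square bottle's cap at (170,370).

Run:
```python
from h import *
g=viewer.grab_frame("side")
cv2.imwrite("pics/z1.png",cv2.convertScaleAbs(cv2.resize(g["frame"][75:185,270:390],None,fx=5,fy=5,interpolation=cv2.INTER_CUBIC),alpha=1.4,beta=10))
s=monitor.get_state(); p=s["eef_pos"]; print(s["width"],s["t"],[(np.round((px(g,(p[0]+dx,p[1],p[2]+dz))-[270,75])*5)) for dx in(-.02,0,.02) for dz in(0,.019)])
```

```text
0.028472008809948032 2.9167 [array([320., 343.]), array([322., 311.]), array([282., 336.]), array([284., 304.]), array([245., 328.]), array([246., 296.])]
```

View pics/z1.png

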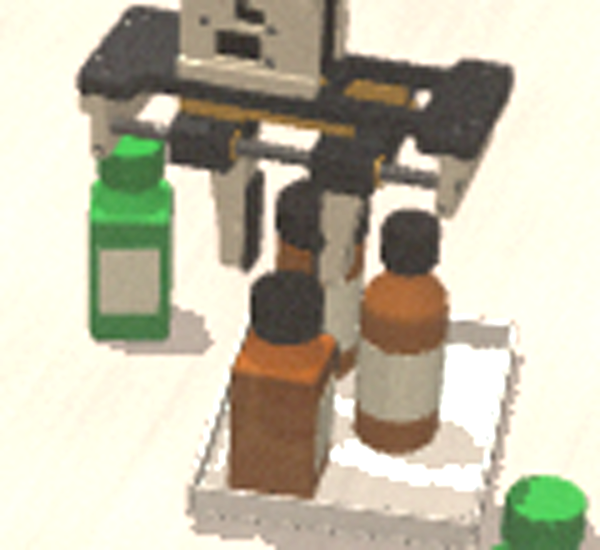

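```bash
cat >> h.py <<'E'
def tri(f,a,g,b):
    o1,d1=ray(f,*a); o2,d2=ray(g,*b)
    s=np.linalg.lstsq(np.c_[d1,-d2],o2-o1,rcond=None)[0]; p,q=o1+s[0]*d1,o2+s[1]*d2
    return np.round((p+q)/2,4),round(float(np.linalg.norm(p-q)),4)
E
python3 - <<'E'
from h import *
f=viewer.grab_frame("top"); g=viewer.grab_frame("side")
print(tri(f,(388.8,227),g,(329,92)))
for z in(.162,.19,.22,.25): print(z,px(f,(.5229,-.2396,z)),px(g,(.5229,-.2396,z)))
cv2.imwrite("pics/z2.png",cv2.convertScaleAbs(cv2.resize(f["frame"][160:300,330:470],None,fx=4,fy=4,interpolation=cv2.INTER_CUBIC),alpha=1.6,beta=25))
s=monitor.get_state();print(s["width"],s["eef_pos"],s["q"])
E
```

```text
(array([ 0.5236, -0.2393,  0.2364]), 0.0022)
0.162 [381.50323519 228.44650271] [327.53557982 119.50671768]
0.19 [384.24928004 228.24299393] [328.01833625 109.40671873]
0.22 [387.35864719 228.01255941] [328.55103062  98.26194181]
0.25 [390.656316  227.7681699] [329.10044952  86.76726252]
0.02590116570366602 [ 0.5228843  -0.2396318   0.09634517] [-8.97482092e-02  2.73067256e-01 -3.36783378e-01  7.05013369e-06
 -9.60981768e-01  9.05996936e-02]
```

View pics/z2.png

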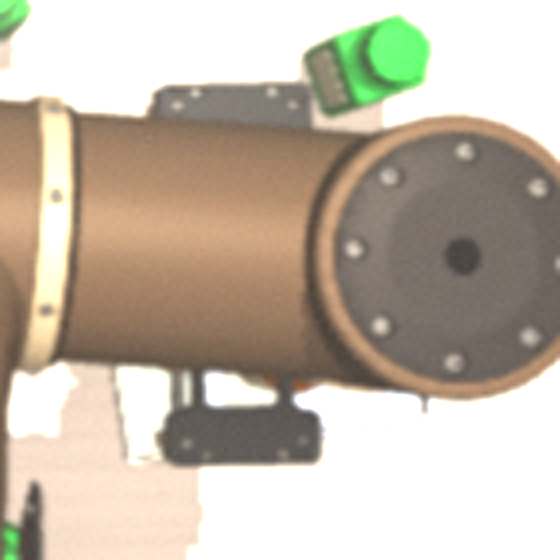

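The picture puts the gripper's xy right, but its fingertips are at crop (240,268) where the reported TCP projects to (282,336). So the real fingertips are about 36 mm higher than reported, and the fingers closed above the cap without touching anything. I'll reopen, go 30 mm lower and measure the tips again.

>>> {"api": "move_arm", "payload": {
  "deltas": [
    [[0, 0, 0, 0, 0, 0, 0.0876], [0, 0, 0, 0, 0, 0, 0.0876], [0, 0, 0, 0, 0, 0, 0.0876], [0, 0, 0, 0, 0, 0, 0.0876], [0, 0, 0, 0, 0, 0, 0.0876], [0, 0, 0, 0, 0, 0, 0.0876], [0, 0, 0, 0, 0, 0.005, 0.0876], [0, 0, 0, 0, 0, 0.012, 0.0876], [0, 0, 0, 0, 0, 0.02, 0.0876], [0, 0, 0, 0, 0, 0.026, 0.0876], [0, 0, 0, 0, 0, 0.03, 0.0876], [0, 0, 0, 0, 0, 0.03, 0.0876]]
  ]
}}

```text
t: 4.02
eef_pos: [0.522, -0.2395, 0.0649]
ee_rot: [3.139, 0.0, -1.57]
force: [-0.3, 0.2, -0.0]
width: 0.0878
```

Run:
```python
from h import *
g=viewer.grab_frame("side")
cv2.imwrite("pics/z3.png",cv2.convertScaleAbs(cv2.resize(g["frame"][75:185,270:390],None,fx=5,fy=5,interpolation=cv2.INTER_CUBIC),alpha=1.4,beta=10))
s=monitor.get_state(); p=s["eef_pos"]; print(s["width"],s["t"],p,s["force"],[(np.round((px(g,(p[0]+dx,p[1],p[2]+dz))-[270,75])*5)) for dx in(-.055,-.044,.044,.055) for dz in(0,.019,.036)])
```

```text
0.08768723224817146 4.0667 [ 0.52242565 -0.23960495  0.06556134] [ 0.01020749 -0.35535574 -0.87475538] [array([384., 407.]), array([387., 376.]), array([389., 348.]), array([363., 403.]), array([366., 372.]), array([368., 343.]), array([200., 370.]), array([200., 339.]), array([201., 311.]), array([179., 366.]), array([180., 335.]), array([181., 307.])]
```

View pics/z3.png

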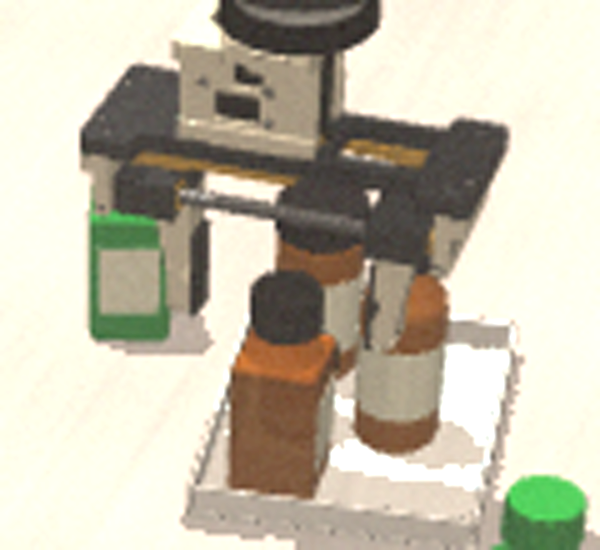

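The fingertips at (185,312) and (385,348) match the reported TCP plus 35–36 mm, so from here I take the true tip z as the reported z plus 0.035. I'll close on the cap, 4 mm lower.

>>> {"api": "move_arm", "payload": {
  "deltas": [
    [[0, 0, 0, 0, 0, 0.004, 0.0876], [0, 0, 0, 0, 0, 0.004, 0.06], [0, 0, 0, 0, 0, 0.004, 0.045], [0, 0, 0, 0, 0, 0.004, 0.03], [0, 0, 0, 0, 0, 0.004, 0.025], [0, 0, 0, 0, 0, 0.004, 0.025], [0, 0, 0, 0, 0, 0.004, 0.025], [0, 0, 0, 0, 0, 0.004, 0.025], [0, 0, 0, 0, 0, 0.004, 0.025], [0, 0, 0, 0, 0, 0.004, 0.025], [0, 0, 0, 0, 0, 0.004, 0.025], [0, 0, 0, 0, 0, 0.004, 0.025]]
  ],
  "force": 20
}}

```text
t: 5.07
eef_pos: [0.5228, -0.2396, 0.0624]
ee_rot: [3.142, 0.0, -1.57]
force: [-0.6, 0.4, 0.5]
width: 0.0353
```

```bash
cat > st.py <<'E'
from station import monitor
import numpy as np
s=monitor.get_state();print(round(s["t"],2),np.round(s["eef_pos"],4),np.round(s["ee_rot"],3),round(s["width"],4),np.round(s["force"],1),np.round(s["q"],2))
E
python3 st.py
```

```text
5.07 [ 0.5228 -0.2396  0.0624] [ 3.142  0.    -1.57 ] 0.0353 [-0.6  0.4  0.5] [-0.09  0.31 -0.38 -0.   -0.89  0.09]
```

>>> {"api": "move_arm", "payload": {
  "deltas": [
    [[0, 0, 0, 0, 0, 0, 0.025], [0, 0, 0, 0, 0, -0.003, 0.025], [0, 0, 0, 0, 0, -0.008, 0.025], [0, 0, 0, 0, 0, -0.018, 0.025], [0, 0, 0, 0, 0, -0.03, 0.025], [0, 0, 0, 0, 0, -0.045, 0.025], [0, 0, 0, 0, 0, -0.06, 0.025], [0, 0, 0, 0, 0, -0.072, 0.025], [0, 0, 0, 0, 0, -0.08, 0.025], [0, 0, 0, 0, 0, -0.08, 0.025], [0, 0, 0, 0, 0, -0.08, 0.025]]
  ]
}}

```text
t: 5.98
eef_pos: [0.523, -0.2395, 0.1428]
ee_rot: [-3.141, 0.0, -1.57]
force: [0.3, -1.0, -2.3]
width: 0.0351
```

```bash
sed -i 's/\[170:310,90:450\]/[170:310,90:450]/' look.py; python3 look.py l1
```

```text
6.08 [ 0.5223 -0.2394  0.1416] [ 3.14  0.   -1.57] 0.035289770010098975 [-0.5  0.3 -2.2]
```

View pics/l1.png

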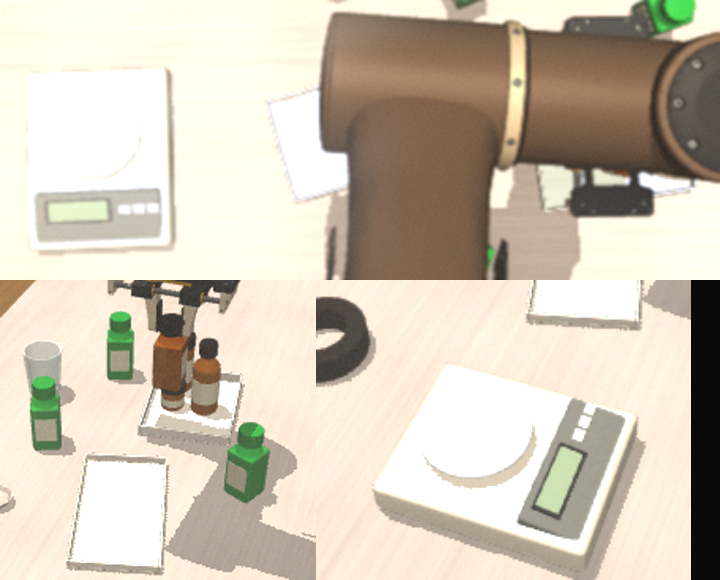

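The square bottle at (170,350) hangs upright, with 2.2 N of weight on the wrist. I carry it to the +y slot of the side tray at (.502, .057).

>>> {"api": "move_arm", "payload": {
  "deltas": [
    [[0, 0, 0, -0.006, 0.0005, 0, 0.025], [0, 0, 0, -0.022, 0.0015, 0, 0.025], [0, 0, 0, -0.048, 0.0035, 0, 0.025], [0, 0, 0, -0.08, 0.0055, 0, 0.025], [0, 0, 0, -0.115, 0.008, 0, 0.025], [0, 0, 0, -0.15, 0.0105, 0, 0.025], [0, 0, 0, -0.185, 0.013, 0, 0.025], [0, 0, 0, -0.22, 0.0155, 0, 0.025], [0, 0, 0, -0.252, 0.0175, 0, 0.025], [0, 0, 0, -0.277, 0.0195, 0, 0.025], [0, 0, 0, -0.292, 0.0205, 0, 0.025], [0, 0, 0, -0.297, 0.0207, 0, 0.025]]
  ]
}}

```text
t: 7.08
eef_pos: [0.5013, 0.0596, 0.1419]
ee_rot: [3.141, -0.0, -1.567]
force: [-0.6, 0.2, -1.4]
width: 0.0354
```

>>> {"api": "move_arm", "payload": {
  "deltas": [
    [[0, 0, 0, 0, 0, 0, 0.025], [0, 0, 0, 0, 0, 0, 0.025], [0, 0, 0, 0, 0, 0.006, 0.025], [0, 0, 0, 0, 0, 0.018, 0.025], [0, 0, 0, 0, 0, 0.032, 0.025], [0, 0, 0, 0, 0, 0.046, 0.025], [0, 0, 0, 0, 0, 0.058, 0.025], [0, 0, 0, 0, 0, 0.066, 0.025], [0, 0, 0, 0, 0, 0.071, 0.025], [0, 0, 0, 0, 0, 0.074, 0.025], [0, 0, 0, 0, 0, 0.074, 0.025], [0, 0, 0, 0, 0, 0.074, 0.025]]
  ]
}}

```text
t: 8.08
eef_pos: [0.5023, 0.0573, 0.0687]
ee_rot: [-3.141, 0.0, -1.57]
force: [-0.5, 0.6, -0.7]
width: 0.0354
```

>>> {"api": "move_arm", "payload": {
  "deltas": [
    [[0, 0, 0, 0, 0, 0.002, 0.025], [0, 0, 0, 0, 0, 0.003, 0.025], [0, 0, 0, 0, 0, 0.004, 0.025], [0, 0, 0, 0, 0, 0.005, 0.025], [0, 0, 0, 0, 0, 0.0055, 0.025], [0, 0, 0, 0, 0, 0.0055, 0.025], [0, 0, 0, 0, 0, 0.0055, 0.025]]
  ]
}}

```text
t: 8.67
eef_pos: [0.5019, 0.0574, 0.0629]
ee_rot: [-3.142, 0.0, -1.57]
force: [0.1, -0.2, -2.8]
width: 0.0352
```

```bash
python3 st.py
```

```text
8.67 [0.5019 0.0574 0.0629] [-3.142  0.    -1.57 ] 0.0352 [ 0.1 -0.2 -2.8] [ 0.5   0.2  -0.53 -0.   -0.84 -0.5 ]
```

>>> {"api": "move_arm", "payload": {
  "deltas": [
    [[0, 0, 0, 0, 0, 0.0005, 0.025], [0, 0, 0, 0, 0, 0.001, 0.025], [0, 0, 0, 0, 0, 0.001, 0.025], [0, 0, 0, 0, 0, 0.001, 0.037], [0, 0, 0, 0, 0, 0.001, 0.045], [0, 0, 0, 0, 0, 0.001, 0.06], [0, 0, 0, 0, 0, 0.001, 0.0876], [0, 0, 0, 0, 0, 0.001, 0.0876], [0, 0, 0, 0, 0, 0.001, 0.0876], [0, 0, 0, 0, 0, 0.001, 0.0876], [0, 0, 0, 0, 0, 0.001, 0.0876], [0, 0, 0, 0, 0, 0.001, 0.0876]]
  ]
}}

```text
t: 9.67
eef_pos: [0.5019, 0.0574, 0.0618]
ee_rot: [3.142, 0.0, -1.57]
force: [0.5, 0.3, 0.6]
width: 0.084
```

>>> {"api": "move_arm", "payload": {
  "deltas": [
    [[0, 0, 0, 0, 0, -0.005, 0.0876], [0, 0, 0, 0, 0, -0.02, 0.0876], [0, 0, 0, 0, 0, -0.045, 0.0876], [0, 0, 0, 0, 0, -0.075, 0.0876], [0, 0, 0, 0, 0, -0.09, 0.0876], [0, 0, 0, 0.03, 0.002, -0.09, 0.0876], [0, 0, 0, 0.07, 0.005, -0.09, 0.0876], [0, 0, 0, 0.11, 0.008, -0.09, 0.0876], [0, 0, 0, 0.15, 0.011, -0.09, 0.0876], [0, 0, 0, 0.19, 0.014, -0.09, 0.0876], [0, 0, 0, 0.23, 0.017, -0.09, 0.0876], [0, 0, 0, 0.27, 0.02, -0.09, 0.0876]]
  ]
}}

```text
t: 10.67
eef_pos: [0.4818, -0.2145, 0.1526]
ee_rot: [-3.141, -0.0, -1.569]
force: [0.8, 0.7, -0.5]
width: 0.0879
```

>>> {"api": "move_arm", "payload": {
  "deltas": [
    [[0, 0, 0, 0.03, 0.002, 0, 0.0876], [0, 0, 0, 0.06, 0.0035, 0, 0.0876], [0, 0, 0, 0.082, 0.0045, 0, 0.0876], [0, 0, 0, 0.089, 0.0045, 0, 0.0876], [0, 0, 0, 0.089, 0.0045, 0.005, 0.0876], [0, 0, 0, 0.089, 0.0045, 0.02, 0.0876], [0, 0, 0, 0.089, 0.0045, 0.04, 0.0876], [0, 0, 0, 0.089, 0.0045, 0.06, 0.0876], [0, 0, 0, 0.089, 0.0045, 0.075, 0.0876], [0, 0, 0, 0.089, 0.0045, 0.082, 0.0876], [0, 0, 0, 0.089, 0.0045, 0.084, 0.0876], [0, 0, 0, 0.089, 0.0045, 0.084, 0.0876]]
  ]
}}

```text
t: 11.67
eef_pos: [0.4779, -0.3011, 0.0678]
ee_rot: [3.141, 0.0, -1.569]
force: [0.3, -0.4, 0.9]
width: 0.0877
```

>>> {"api": "move_arm", "payload": {
  "deltas": [
    [[0, 0, 0, 0, 0, 0, 0.07], [0, 0, 0, 0, 0, 0, 0.055], [0, 0, 0, 0, 0, 0, 0.04], [0, 0, 0, 0, 0, 0, 0.035], [0, 0, 0, 0, 0, 0, 0.03], [0, 0, 0, 0, 0, 0, 0.025], [0, 0, 0, 0, 0, 0, 0.02], [0, 0, 0, 0, 0, 0, 0.018], [0, 0, 0, 0, 0, 0, 0.018], [0, 0, 0, 0, 0, 0, 0.018], [0, 0, 0, 0, 0, 0, 0.018], [0, 0, 0, 0, 0, 0, 0.018]]
  ],
  "force": 20
}}

```text
t: 12.67
eef_pos: [0.4775, -0.3017, 0.0678]
ee_rot: [3.141, 0.0, -1.57]
force: [-1.4, 0.3, 0.8]
width: 0.0282
```

>>> {"api": "move_arm", "payload": {
  "deltas": [
    [[0, 0, 0, 0, 0, 0, 0.018], [0, 0, 0, 0, 0, -0.003, 0.018], [0, 0, 0, 0, 0, -0.008, 0.018], [0, 0, 0, 0, 0, -0.018, 0.018], [0, 0, 0, 0, 0, -0.03, 0.018], [0, 0, 0, 0, 0, -0.045, 0.018], [0, 0, 0, 0, 0, -0.06, 0.018], [0, 0, 0, 0, 0, -0.072, 0.018], [0, 0, 0, 0, 0, -0.08, 0.018], [0, 0, 0, 0, 0, -0.08, 0.018], [0, 0, 0, 0, 0, -0.08, 0.018]]
  ]
}}

```text
t: 13.58
eef_pos: [0.4779, -0.3016, 0.1482]
ee_rot: [-3.141, 0.0, -1.57]
force: [-0.7, 0.3, -3.3]
width: 0.0282
```

```bash
python3 st.py
```

```text
13.58 [ 0.4779 -0.3016  0.1482] [-3.141  0.    -1.57 ] 0.0282 [-0.7  0.3 -3.3] [-0.22  0.21 -0.29 -0.   -1.07  0.22]
```

>>> {"api": "move_arm", "payload": {
  "deltas": [
    [[0, 0, 0, -0.006, -0.001, 0, 0.018], [0, 0, 0, -0.022, -0.003, 0, 0.018], [0, 0, 0, -0.048, -0.007, 0, 0.018], [0, 0, 0, -0.08, -0.012, 0, 0.018], [0, 0, 0, -0.115, -0.017, 0, 0.018], [0, 0, 0, -0.15, -0.022, 0, 0.018], [0, 0, 0, -0.185, -0.0275, 0, 0.018], [0, 0, 0, -0.22, -0.033, 0, 0.018], [0, 0, 0, -0.25, -0.037, 0, 0.018], [0, 0, 0, -0.274, -0.041, 0, 0.018], [0, 0, 0, -0.287, -0.043, 0, 0.018], [0, 0, 0, -0.2915, -0.0433, 0, 0.018]]
  ]
}}

```text
t: 14.58
eef_pos: [0.5206, -0.008, 0.1471]
ee_rot: [3.141, -0.0, -1.568]
force: [0.6, -1.1, -2.7]
width: 0.0281
```

>>> {"api": "move_arm", "payload": {
  "deltas": [
    [[0, 0, 0, 0, 0, 0, 0.018], [0, 0, 0, 0, 0, 0, 0.018], [0, 0, 0, 0, 0, 0.006, 0.018], [0, 0, 0, 0, 0, 0.018, 0.018], [0, 0, 0, 0, 0, 0.034, 0.018], [0, 0, 0, 0, 0, 0.05, 0.018], [0, 0, 0, 0, 0, 0.063, 0.018], [0, 0, 0, 0, 0, 0.071, 0.018], [0, 0, 0, 0, 0, 0.075, 0.018], [0, 0, 0, 0, 0, 0.078, 0.018], [0, 0, 0, 0, 0, 0.08, 0.018], [0, 0, 0, 0, 0, 0.08, 0.018]]
  ]
}}

```text
t: 15.58
eef_pos: [0.5211, -0.0102, 0.0681]
ee_rot: [-3.141, 0.0, -1.57]
force: [-0.5, 0.0, -3.2]
width: 0.0283
```

Still carrying the weight. Lower 1 mm more, release, and go up and across.

>>> {"api": "move_arm", "payload": {
  "deltas": [
    [[0, 0, 0, 0, 0, 0.0005, 0.018], [0, 0, 0, 0, 0, 0.001, 0.018], [0, 0, 0, 0, 0, 0.001, 0.018], [0, 0, 0, 0, 0, 0.001, 0.03], [0, 0, 0, 0, 0, 0.001, 0.04], [0, 0, 0, 0, 0, 0.001, 0.06], [0, 0, 0, 0, 0, 0.001, 0.0876], [0, 0, 0, 0, 0, 0.001, 0.0876], [0, 0, 0, 0, 0, 0.001, 0.0876], [0, 0, 0, 0, 0, 0.001, 0.0876], [0, 0, 0, 0, 0, 0.001, 0.0876], [0, 0, 0, 0, 0, 0.001, 0.0876]]
  ]
}}

```text
t: 16.58
eef_pos: [0.5208, -0.0101, 0.0668]
ee_rot: [3.142, -0.0, -1.57]
force: [-0.5, -0.1, -0.3]
width: 0.0777
```

>>> {"api": "move_arm", "payload": {
  "deltas": [
    [[0, 0, 0, 0, 0, -0.005, 0.0876], [0, 0, 0, 0, 0, -0.02, 0.0876], [0, 0, 0, 0, 0, -0.045, 0.0876], [0, 0, 0, 0, 0, -0.075, 0.0876], [0, 0, 0, 0, 0, -0.09, 0.0876], [0, 0, 0, 0.03, -0.001, -0.09, 0.0876], [0, 0, 0, 0.07, -0.003, -0.09, 0.0876], [0, 0, 0, 0.11, -0.005, -0.09, 0.0876], [0, 0, 0, 0.15, -0.007, -0.09, 0.0876], [0, 0, 0, 0.19, -0.009, -0.09, 0.0876], [0, 0, 0, 0.23, -0.011, -0.09, 0.0876], [0, 0, 0, 0.27, -0.013, -0.09, 0.0876]]
  ]
}}

```text
t: 17.58
eef_pos: [0.5338, -0.2821, 0.1574]
ee_rot: [-3.141, -0.0, -1.57]
force: [1.0, 0.5, 0.2]
width: 0.0875
```

The green decoy at px (424,176) stands at about x .64, y -.35, just behind the wide jar, so I narrow the opening to 68 mm before descending.

>>> {"api": "move_arm", "payload": {
  "deltas": [
    [[0, 0, 0, 0.03, -0.001, 0, 0.068], [0, 0, 0, 0.06, -0.003, 0, 0.068], [0, 0, 0, 0.072, -0.003, 0, 0.068], [0, 0, 0, 0.075, -0.003, 0, 0.068], [0, 0, 0, 0.075, -0.003, 0.005, 0.068], [0, 0, 0, 0.075, -0.003, 0.02, 0.068], [0, 0, 0, 0.075, -0.003, 0.045, 0.068], [0, 0, 0, 0.075, -0.003, 0.07, 0.068], [0, 0, 0, 0.075, -0.003, 0.093, 0.068], [0, 0, 0, 0.075, -0.003, 0.108, 0.068], [0, 0, 0, 0.075, -0.003, 0.114, 0.068], [0, 0, 0, 0.075, -0.003, 0.114, 0.068]]
  ]
}}

```text
t: 18.58
eef_pos: [0.5363, -0.3535, 0.0414]
ee_rot: [3.139, 0.001, -1.569]
force: [-0.4, -0.5, 0.4]
width: 0.0677
```

>>> {"api": "move_arm", "payload": {
  "deltas": [
    [[0, 0, 0, 0, 0, 0, 0.06], [0, 0, 0, 0, 0, 0, 0.055], [0, 0, 0, 0, 0, 0, 0.05], [0, 0, 0, 0, 0, 0, 0.045], [0, 0, 0, 0, 0, 0, 0.04], [0, 0, 0, 0, 0, 0, 0.04], [0, 0, 0, 0, 0, 0, 0.04], [0, 0, 0, 0, 0, 0, 0.04], [0, 0, 0, 0, 0, 0, 0.04], [0, 0, 0, 0, 0, 0, 0.04]]
  ],
  "force": 20
}}

```text
t: 19.42
eef_pos: [0.5378, -0.3555, 0.0441]
ee_rot: [-3.14, -0.001, -1.57]
force: [-1.5, 1.7, 7.5]
width: 0.0493
```

```bash
python3 - <<'E'
from h import *
g=viewer.grab_frame("side")
cv2.imwrite("pics/z4.png",cv2.convertScaleAbs(cv2.resize(g["frame"][75:240,255:395],None,fx=3.6,fy=3.6,interpolation=cv2.INTER_CUBIC),alpha=1.4,beta=10))
E
python3 st.py
```

```text
19.47 [ 0.5378 -0.3555  0.0442] [-3.14e+00 -1.00e-03 -1.57e+00] 0.0497 [-0.3  1.1  5.5] [-0.28  0.43 -0.24  0.   -0.9   0.28]
```

View pics/z4.png

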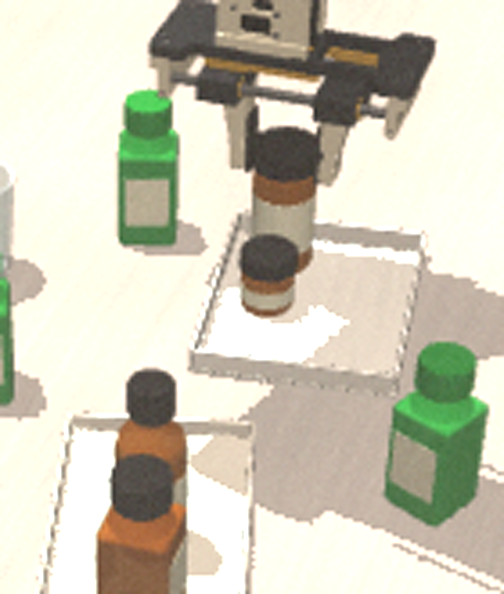

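The wide jar at (285,155) is gripped at its lid, and both bottles stand upright in the side tray. The leftover 5 N is only settling. Lift.

>>> {"api": "move_arm", "payload": {
  "deltas": [
    [[0, 0, 0, 0, 0, 0, 0.04], [0, 0, 0, 0, 0, -0.003, 0.04], [0, 0, 0, 0, 0, -0.008, 0.04], [0, 0, 0, 0, 0, -0.018, 0.04], [0, 0, 0, 0, 0, -0.03, 0.04], [0, 0, 0, 0, 0, -0.045, 0.04], [0, 0, 0, 0, 0, -0.06, 0.04], [0, 0, 0, 0, 0, -0.072, 0.04], [0, 0, 0, 0, 0, -0.08, 0.04], [0, 0, 0, 0, 0, -0.08, 0.04], [0, 0, 0, 0, 0, -0.08, 0.04]]
  ]
}}

```text
t: 20.38
eef_pos: [0.5372, -0.355, 0.1233]
ee_rot: [-3.141, -0.0, -1.57]
force: [-0.9, 0.5, -1.8]
width: 0.0491
```

```bash
python3 st.py
```

```text
20.38 [ 0.5372 -0.355   0.1233] [-3.141 -0.    -1.57 ] 0.0491 [-0.9  0.5 -1.8] [-0.28  0.35 -0.15 -0.   -1.07  0.28]
```

>>> {"api": "move_arm", "payload": {
  "deltas": [
    [[0, 0, 0, -0.006, 0, 0, 0.04], [0, 0, 0, -0.022, 0, 0, 0.04], [0, 0, 0, -0.048, 0, 0, 0.04], [0, 0, 0, -0.08, -0.001, 0, 0.04], [0, 0, 0, -0.115, -0.001, 0, 0.04], [0, 0, 0, -0.15, -0.002, 0, 0.04], [0, 0, 0, -0.183, -0.002, 0, 0.04], [0, 0, 0, -0.213, -0.003, 0, 0.04], [0, 0, 0, -0.238, -0.003, 0, 0.04], [0, 0, 0, -0.258, -0.003, 0, 0.04], [0, 0, 0, -0.271, -0.003, 0, 0.04], [0, 0, 0, -0.275, -0.003, 0, 0.04]]
  ]
}}

```text
t: 21.38
eef_pos: [0.5393, -0.0783, 0.1223]
ee_rot: [3.141, 0.0, -1.568]
force: [0.4, 0.7, -1.7]
width: 0.0497
```

>>> {"api": "move_arm", "payload": {
  "deltas": [
    [[0, 0, 0, 0, 0, 0, 0.04], [0, 0, 0, 0, 0, 0, 0.04], [0, 0, 0, 0, 0, 0.006, 0.04], [0, 0, 0, 0, 0, 0.018, 0.04], [0, 0, 0, 0, 0, 0.034, 0.04], [0, 0, 0, 0, 0, 0.05, 0.04], [0, 0, 0, 0, 0, 0.063, 0.04], [0, 0, 0, 0, 0, 0.071, 0.04], [0, 0, 0, 0, 0, 0.075, 0.04], [0, 0, 0, 0, 0, 0.078, 0.04], [0, 0, 0, 0, 0, 0.079, 0.04], [0, 0, 0, 0, 0, 0.079, 0.04]]
  ]
}}

```text
t: 22.38
eef_pos: [0.5402, -0.0803, 0.0444]
ee_rot: [-3.141, 0.0, -1.57]
force: [-0.8, -0.2, -1.8]
width: 0.0493
```

>>> {"api": "move_arm", "payload": {
  "deltas": [
    [[0, 0, 0, 0, 0, 0.0005, 0.04], [0, 0, 0, 0, 0, 0.001, 0.04], [0, 0, 0, 0, 0, 0.001, 0.04], [0, 0, 0, 0, 0, 0.001, 0.05], [0, 0, 0, 0, 0, 0.001, 0.056], [0, 0, 0, 0, 0, 0.001, 0.065], [0, 0, 0, 0, 0, 0.001, 0.075], [0, 0, 0, 0, 0, 0.001, 0.075], [0, 0, 0, 0, 0, 0.001, 0.075], [0, 0, 0, 0, 0, 0.001, 0.075]]
  ]
}}

```text
t: 23.22
eef_pos: [0.5399, -0.0801, 0.0428]
ee_rot: [3.142, 0.0, -1.57]
force: [0.5, 0.4, 0.3]
width: 0.0747
```

>>> {"api": "move_arm", "payload": {
  "deltas": [
    [[0, 0, 0, 0, 0, -0.005, 0.075], [0, 0, 0, 0, 0, -0.02, 0.075], [0, 0, 0, 0, 0, -0.045, 0.075], [0, 0, 0, 0, 0, -0.07, 0.075], [0, 0, 0, 0, 0, -0.08, 0.075], [0, 0, 0, 0.03, 0.001, -0.08, 0.075], [0, 0, 0, 0.07, 0.003, -0.08, 0.075], [0, 0, 0, 0.11, 0.005, -0.08, 0.075], [0, 0, 0, 0.15, 0.007, -0.08, 0.075], [0, 0, 0, 0.185, 0.009, -0.08, 0.075], [0, 0, 0, 0.21, 0.0102, -0.08, 0.075], [0, 0, 0, 0.217, 0.0102, -0.08, 0.075]]
  ]
}}

```text
t: 24.22
eef_pos: [0.5291, -0.3005, 0.1226]
ee_rot: [3.141, -0.0, -1.573]
force: [-0.8, 0.2, -0.5]
width: 0.0749
```

```bash
python3 look.py l2
```

```text
24.32 [ 0.5293 -0.2985  0.1224] [ 3.141  0.    -1.573] 0.07517104510861333 [-0.3  0.4 -1.1]
```

View pics/l2.png

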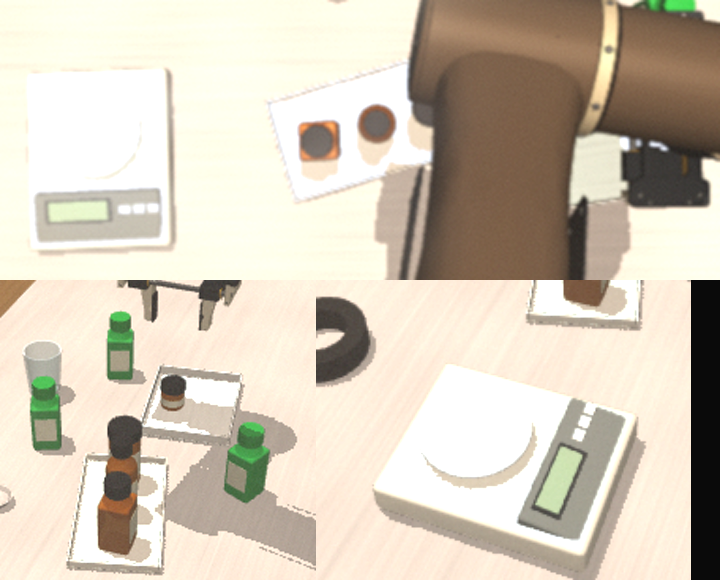

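The three tall pieces stand upright in the side tray at (318,140), (376,123) and (425,105), and the small jar is untouched at (173,393). The gripper's body would pass close to the green decoy's cap, so I turn the tool 20° while descending.

>>> {"api": "move_arm", "payload": {
  "deltas": [
    [[0, 0, -6, -0.001, -0.0005, 0, 0.075], [0, 0, -12, -0.001, -0.0005, 0.01, 0.075], [0, 0, -17, -0.001, -0.0005, 0.025, 0.075], [0, 0, -20, -0.001, -0.0005, 0.045, 0.075], [0, 0, -20, -0.001, -0.0005, 0.065, 0.075], [0, 0, -20, -0.001, -0.0005, 0.085, 0.075], [0, 0, -20, -0.001, -0.0005, 0.105, 0.075], [0, 0, -20, -0.001, -0.0005, 0.118, 0.075], [0, 0, -20, -0.001, -0.0005, 0.125, 0.075], [0, 0, -20, -0.001, -0.0005, 0.128, 0.075], [0, 0, -20, -0.001, -0.0005, 0.128, 0.075], [0, 0, -20, -0.001, -0.0005, 0.128, 0.075]]
  ]
}}

```text
t: 25.32
eef_pos: [0.5311, -0.2959, -0.0043]
ee_rot: [-3.141, -0.001, -1.22]
force: [0.7, -0.4, 0.4]
width: 0.0747
```

>>> {"api": "move_arm", "payload": {
  "deltas": [
    [[0, 0, 0, 0, 0, 0, 0.065], [0, 0, 0, 0, 0, 0, 0.055], [0, 0, 0, 0, 0, 0, 0.05], [0, 0, 0, 0, 0, 0, 0.045], [0, 0, 0, 0, 0, 0, 0.04], [0, 0, 0, 0, 0, 0, 0.035], [0, 0, 0, 0, 0, 0, 0.032], [0, 0, 0, 0, 0, 0, 0.032], [0, 0, 0, 0, 0, 0, 0.032], [0, 0, 0, 0, 0, 0, 0.032], [0, 0, 0, 0, 0, 0, 0.032]]
  ],
  "force": 15
}}

```text
t: 26.23
eef_pos: [0.5303, -0.2962, -0.005]
ee_rot: [3.142, -0.0, -1.221]
force: [-1.4, 0.1, 4.1]
width: 0.0413
```

```bash
python3 st.py
```

```text
26.23 [ 0.5303 -0.2962 -0.005 ] [ 3.142 -0.    -1.221] 0.0413 [-1.4  0.1  4.1] [-0.19  0.44 -0.37  0.   -0.77  0.54]
```

>>> {"api": "move_arm", "payload": {
  "deltas": [
    [[0, 0, 0, 0, 0, -0.003, 0.032], [0, 0, 0, 0, 0, -0.01, 0.032], [0, 0, 0, 0, 0, -0.022, 0.032], [0, 0, 0, 0, 0, -0.04, 0.032], [0, 0, 0, 0, 0, -0.06, 0.032], [0, 0, 0, 0, 0, -0.08, 0.032], [0, 0, 0, 0, 0, -0.1, 0.032], [0, 0, 0, 0, 0, -0.12, 0.032], [0, 0, 0, 0, 0, -0.14, 0.032], [0, 0, 0, 0, 0, -0.155, 0.032], [0, 0, 0, 0, 0, -0.165, 0.032], [0, 0, 0, 0, 0, -0.165, 0.032]]
  ]
}}

```text
t: 27.23
eef_pos: [0.5316, -0.2965, 0.1625]
ee_rot: [-3.138, -0.002, -1.221]
force: [0.7, -0.2, -0.3]
width: 0.0418
```

```bash
python3 st.py
```

```text
27.23 [ 0.5316 -0.2965  0.1625] [-3.138e+00 -2.000e-03 -1.221e+00] 0.0418 [ 0.7 -0.2 -0.3] [-0.19  0.27 -0.18  0.   -1.12  0.54]
```

>>> {"api": "move_arm", "payload": {
  "deltas": [
    [[0, 0, 0, -0.006, -0.002, 0, 0.032], [0, 0, 0, -0.02, -0.007, 0, 0.032], [0, 0, 2, -0.044, -0.015, 0, 0.032], [0, 0, 4, -0.073, -0.025, 0, 0.032], [0, 0, 6, -0.105, -0.036, 0, 0.032], [0, 0, 8, -0.137, -0.047, 0, 0.032], [0, 0, 10, -0.169, -0.058, 0, 0.032], [0, 0, 12, -0.201, -0.069, 0, 0.032], [0, 0, 14, -0.233, -0.08, 0, 0.032], [0, 0, 16, -0.265, -0.091, 0, 0.032], [0, 0, 18, -0.292, -0.1003, 0, 0.032], [0, 0, 20, -0.306, -0.105, 0, 0.032]]
  ]
}}

```text
t: 28.23
eef_pos: [0.5228, 0.0302, 0.1584]
ee_rot: [3.14, -0.0, -1.57]
force: [-0.9, -0.4, -1.4]
width: 0.0412
```

```bash
python3 st.py
```

```text
28.23 [0.5228 0.0302 0.1584] [ 3.14 -0.   -1.57] 0.0412 [-0.9 -0.4 -1.4] [ 0.43  0.13 -0.36 -0.   -1.08 -0.43]
```

>>> {"api": "move_arm", "payload": {
  "deltas": [
    [[0, 0, 0, -0.012, 0, 0, 0.032], [0, 0, 0, -0.035, 0, 0, 0.032], [0, 0, 0, -0.065, 0.001, 0, 0.032], [0, 0, 0, -0.098, 0.002, 0, 0.032], [0, 0, 0, -0.131, 0.003, 0, 0.032], [0, 0, 0, -0.164, 0.003, 0, 0.032], [0, 0, 0, -0.197, 0.004, 0, 0.032], [0, 0, 0, -0.228, 0.005, 0, 0.032], [0, 0, 0, -0.256, 0.005, 0, 0.032], [0, 0, 0, -0.277, 0.005, 0, 0.032], [0, 0, 0, -0.289, 0.005, 0, 0.032], [0, 0, 0, -0.293, 0.005, 0, 0.032]]
  ]
}}

```text
t: 29.23
eef_pos: [0.5185, 0.3216, 0.1588]
ee_rot: [3.141, -0.001, -1.568]
force: [0.5, -0.9, -0.9]
width: 0.0415
```

>>> {"api": "move_arm", "payload": {
  "deltas": [
    [[0, 0, 0, 0, 0, 0, 0.032], [0, 0, 0, 0, 0, 0.006, 0.032], [0, 0, 0, 0, 0, 0.02, 0.032], [0, 0, 0, 0, 0, 0.038, 0.032], [0, 0, 0, 0, 0, 0.056, 0.032], [0, 0, 0, 0, 0, 0.073, 0.032], [0, 0, 0, 0, 0, 0.088, 0.032], [0, 0, 0, 0, 0, 0.097, 0.032], [0, 0, 0, 0, 0, 0.102, 0.032], [0, 0, 0, 0, 0, 0.104, 0.032], [0, 0, 0, 0, 0, 0.104, 0.032], [0, 0, 0, 0, 0, 0.104, 0.032]]
  ]
}}

```text
t: 30.23
eef_pos: [0.5193, 0.3205, 0.0567]
ee_rot: [-3.141, 0.001, -1.57]
force: [-0.1, -0.1, -1.6]
width: 0.0413
```

```bash
python3 st.py
python3 - <<'E'
from h import *
g=viewer.grab_frame("side")
cv2.imwrite("pics/z5.png",cv2.convertScaleAbs(cv2.resize(g["frame"][240:400,170:340],None,fx=3.5,fy=3.5,interpolation=cv2.INTER_CUBIC),alpha=1.2,beta=0))
E
```

```text
30.23 [0.5193 0.3205 0.0567] [-3.141e+00  1.000e-03 -1.570e+00] 0.0413 [-0.1 -0.1 -1.6] [ 0.87  0.37 -0.3   0.   -0.9  -0.87]
```

View pics/z5.png

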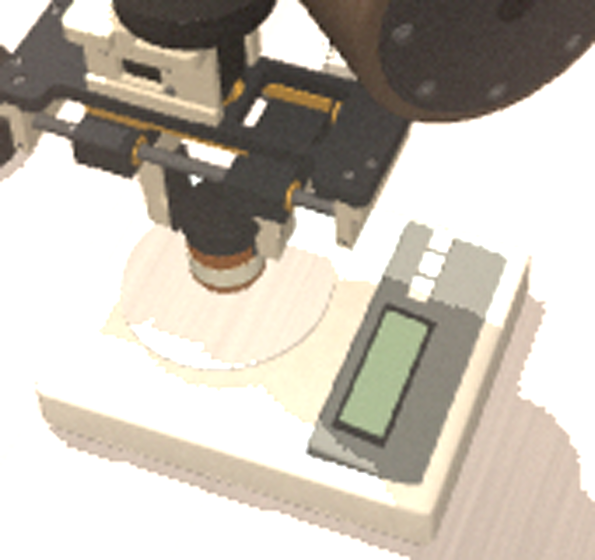

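The small jar hovers about 6 mm over the pan. Its base is at (225,278) and the pan's ellipse centre at about (229,297), so it is well centred once lowered. I lower it gently.

>>> {"api": "move_arm", "payload": {
  "deltas": [
    [[0, 0, 0, 0, 0, 0.002, 0.032], [0, 0, 0, 0, 0, 0.0035, 0.032], [0, 0, 0, 0, 0, 0.005, 0.032], [0, 0, 0, 0, 0, 0.006, 0.032], [0, 0, 0, 0, 0, 0.007, 0.032], [0, 0, 0, 0, 0, 0.007, 0.032], [0, 0, 0, 0, 0, 0.007, 0.032]]
  ]
}}

```text
t: 30.87
eef_pos: [0.5188, 0.3204, 0.049]
ee_rot: [-3.142, 0.0, -1.57]
force: [-0.9, -0.6, 0.8]
width: 0.0414
```

```bash
python3 st.py
```

```text
30.87 [0.5188 0.3204 0.049 ] [-3.142  0.    -1.57 ] 0.0414 [-0.9 -0.6  0.8] [ 0.87  0.37 -0.31  0.   -0.89 -0.87]
```

>>> {"api": "move_arm", "payload": {
  "deltas": [
    [[0, 0, 0, 0, 0, 0.0005, 0.032], [0, 0, 0, 0, 0, 0.0005, 0.032], [0, 0, 0, 0, 0, 0.0005, 0.042], [0, 0, 0, 0, 0, 0.0005, 0.048], [0, 0, 0, 0, 0, 0.0005, 0.06], [0, 0, 0, 0, 0, 0.0005, 0.075], [0, 0, 0, 0, 0, 0.0005, 0.075], [0, 0, 0, 0, 0, 0.0005, 0.075], [0, 0, 0, 0, 0, 0.0005, 0.075], [0, 0, 0, 0, 0, 0.0005, 0.075], [0, 0, 0, 0, 0, 0.0005, 0.075]]
  ]
}}

```text
t: 31.78
eef_pos: [0.5188, 0.3203, 0.0483]
ee_rot: [3.142, 0.0, -1.57]
force: [-0.5, 0.9, 0.0]
width: 0.0746
```

>>> {"api": "move_arm", "payload": {
  "deltas": [
    [[0, 0, 0, 0, 0, -0.005, 0.075], [0, 0, 0, 0, 0, -0.02, 0.075], [0, 0, 0, 0, 0, -0.045, 0.075], [0, 0, 0, 0, 0, -0.075, 0.075], [0, 0, 0, 0, 0, -0.1, 0.075], [0, 0, 0, 0.02, -0.001, -0.11, 0.075], [0, 0, 0, 0.05, -0.003, -0.11, 0.075], [0, 0, 0, 0.085, -0.005, -0.11, 0.075], [0, 0, 0, 0.12, -0.007, -0.11, 0.075], [0, 0, 0, 0.155, -0.009, -0.11, 0.075], [0, 0, 0, 0.19, -0.011, -0.11, 0.075], [0, 0, 0, 0.22, -0.013, -0.11, 0.075]]
  ]
}}

```text
t: 32.78
eef_pos: [0.5314, 0.0979, 0.1587]
ee_rot: [-3.141, 0.0, -1.57]
force: [0.1, -0.4, -0.8]
width: 0.0751
```

```bash
python3 look.py l3
cat > cap.py <<'E'
from h import *
f=viewer.grab_frame("top"); S=8
big=cv2.resize(f["frame"],None,fx=S,fy=S,interpolation=cv2.INTER_CUBIC)
mx=big.max(2).astype(int); dark=((mx<85)&(mx-big.min(2)<28)).astype(np.uint8)*255
t=cv2.GaussianBlur(dark,(0,0),4); import sys
for a in sys.argv[1:]:
    n,x,y,z,d=a.split(","); x,y,z,d=map(float,(x,y,z,d)); u,v=px(f,(x,y,z))
    r=d/2*210/np.tan(np.radians(f["vfov"])/2)/(f["xyz"][2]-z); w=int((r+5)*S); x0,y0=int(u*S)-w,int(v*S)-w
    c=cv2.HoughCircles(t[y0:y0+2*w,x0:x0+2*w],3,1.5,20,param1=100,param2=8,minRadius=int(r*S*.88),maxRadius=int(r*S*1.12))
    print(n,"none" if c is None else [(np.round((q[:2]+[x0,y0]+.5)/S-.5,1),round(q[2]/S/r,2),np.round(pt(f,*((q[:2]+[x0,y0]+.5)/S-.5),z)[:2],4)) for q in c[0][:2]])
E
python3 cap.py small,.519,.320,.105,.042
```

```text
32.88 [0.5313 0.0964 0.1587] [ 3.141 -0.    -1.573] 0.07503814918897352 [ 0.1 -0.2  0.1]
small [(array([135., 230.]), np.float64(1.1), array([0.5289, 0.311 ])), (array([126.2, 235.7]), np.float64(1.1), array([0.5164, 0.331 ]))]
```

View pics/l3.png

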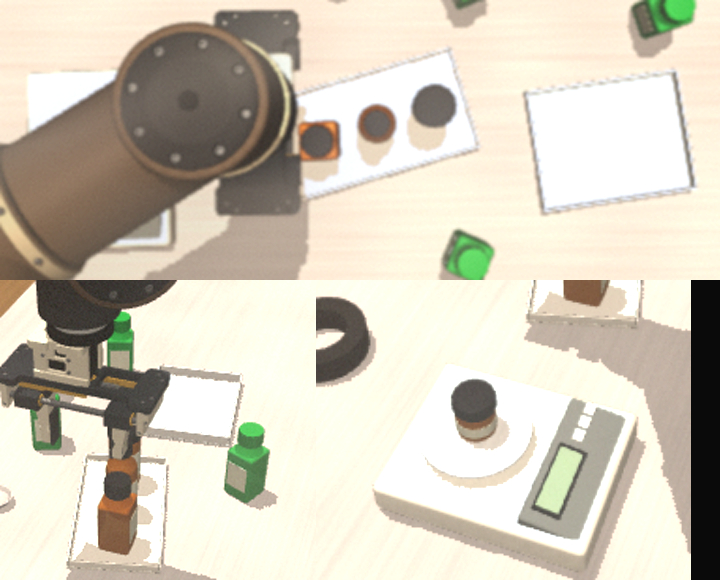

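The small jar stands upright on the pan at (476,408), very near its centre. The three tall ones stand in the side tray with their caps at (318,140), (376,123) and (433,105), and the storage tray is empty. The wide jar goes back first.

>>> {"api": "move_arm", "payload": {
  "deltas": [
    [[0, 0, 0, 0.03, -0.001, 0, 0.07], [0, 0, 0, 0.07, -0.003, 0, 0.07], [0, 0, 0, 0.11, -0.005, 0, 0.07], [0, 0, 0, 0.145, -0.007, 0, 0.07], [0, 0, 0, 0.17, -0.008, 0, 0.07], [0, 0, 0, 0.18, -0.008, 0, 0.07], [0, 0, 0, 0.18, -0.008, 0, 0.07], [0, 0, 0, 0.18, -0.008, 0, 0.07], [0, 0, 0, 0.18, -0.008, 0, 0.07]]
  ]
}}

```text
t: 33.68
eef_pos: [0.5403, -0.0786, 0.1584]
ee_rot: [-3.142, 0.0, -1.569]
force: [-0.0, -0.1, -0.1]
width: 0.0699
```

```bash
python3 st.py
```

```text
33.68 [ 0.5403 -0.0786  0.1584] [-3.142  0.    -1.569] 0.0699 [-0.  -0.1 -0.1] [ 0.21  0.17 -0.32 -0.   -1.08 -0.21]
```

>>> {"api": "move_arm", "payload": {
  "deltas": [
    [[0, 0, 0, 0.0015, 0, 0.008, 0.07], [0, 0, 0, 0.0015, 0, 0.025, 0.07], [0, 0, 0, 0.0015, 0, 0.05, 0.07], [0, 0, 0, 0.0015, 0, 0.075, 0.07], [0, 0, 0, 0.0015, 0, 0.095, 0.07], [0, 0, 0, 0.0015, 0, 0.108, 0.07], [0, 0, 0, 0.0015, 0, 0.114, 0.07], [0, 0, 0, 0.0015, 0, 0.115, 0.07], [0, 0, 0, 0.0015, 0, 0.115, 0.07], [0, 0, 0, 0.0015, 0, 0.115, 0.07]]
  ]
}}

```text
t: 34.52
eef_pos: [0.5409, -0.0807, 0.0442]
ee_rot: [-3.14, 0.0, -1.569]
force: [0.3, 0.4, -0.3]
width: 0.0702
```

>>> {"api": "move_arm", "payload": {
  "deltas": [
    [[0, 0, 0, 0, 0, 0, 0.06], [0, 0, 0, 0, 0, 0, 0.055], [0, 0, 0, 0, 0, 0, 0.05], [0, 0, 0, 0, 0, 0, 0.045], [0, 0, 0, 0, 0, 0, 0.04], [0, 0, 0, 0, 0, 0, 0.04], [0, 0, 0, 0, 0, 0, 0.04], [0, 0, 0, 0, 0, 0, 0.04], [0, 0, 0, 0, 0, 0, 0.04], [0, 0, 0, 0, 0, 0, 0.04], [0, 0, 0, 0, 0, 0, 0.04]]
  ],
  "force": 20
}}

```text
t: 35.43
eef_pos: [0.5404, -0.0812, 0.0438]
ee_rot: [-3.141, -0.0, -1.57]
force: [-2.1, 0.4, 6.3]
width: 0.0492
```

```bash
python3 st.py
```

```text
35.43 [ 0.5404 -0.0812  0.0438] [-3.141 -0.    -1.57 ] 0.0492 [-2.1  0.4  6.3] [ 0.21  0.29 -0.46  0.   -0.82 -0.21]
```

>>> {"api": "move_arm", "payload": {
  "deltas": [
    [[0, 0, 0, 0, 0, 0, 0.04], [0, 0, 0, 0, 0, -0.003, 0.04], [0, 0, 0, 0, 0, -0.008, 0.04], [0, 0, 0, 0, 0, -0.018, 0.04], [0, 0, 0, 0, 0, -0.03, 0.04], [0, 0, 0, 0, 0, -0.045, 0.04], [0, 0, 0, 0, 0, -0.06, 0.04], [0, 0, 0, 0, 0, -0.072, 0.04], [0, 0, 0, 0, 0, -0.08, 0.04], [0, 0, 0, 0, 0, -0.08, 0.04], [0, 0, 0, 0, 0, -0.08, 0.04]]
  ]
}}

```text
t: 36.35
eef_pos: [0.5402, -0.081, 0.1236]
ee_rot: [-3.141, 0.0, -1.57]
force: [-0.8, -0.5, -1.8]
width: 0.0495
```

>>> {"api": "move_arm", "payload": {
  "deltas": [
    [[0, 0, 0, 0.006, 0, 0, 0.04], [0, 0, 0, 0.022, 0, 0, 0.04], [0, 0, 0, 0.048, 0, 0, 0.04], [0, 0, 0, 0.08, 0.001, 0, 0.04], [0, 0, 0, 0.115, 0.001, 0, 0.04], [0, 0, 0, 0.15, 0.002, 0, 0.04], [0, 0, 0, 0.183, 0.002, 0, 0.04], [0, 0, 0, 0.213, 0.003, 0, 0.04], [0, 0, 0, 0.238, 0.003, 0, 0.04], [0, 0, 0, 0.258, 0.003, 0, 0.04], [0, 0, 0, 0.271, 0.003, 0, 0.04], [0, 0, 0, 0.275, 0.003, 0, 0.04]]
  ]
}}

```text
t: 37.35
eef_pos: [0.5364, -0.3581, 0.1219]
ee_rot: [3.139, 0.001, -1.572]
force: [-0.4, 0.2, -1.7]
width: 0.0495
```

>>> {"api": "move_arm", "payload": {
  "deltas": [
    [[0, 0, 0, 0, 0, 0, 0.04], [0, 0, 0, 0, 0, 0, 0.04], [0, 0, 0, 0, 0, 0.006, 0.04], [0, 0, 0, 0, 0, 0.018, 0.04], [0, 0, 0, 0, 0, 0.034, 0.04], [0, 0, 0, 0, 0, 0.05, 0.04], [0, 0, 0, 0, 0, 0.063, 0.04], [0, 0, 0, 0, 0, 0.071, 0.04], [0, 0, 0, 0, 0, 0.075, 0.04], [0, 0, 0, 0, 0, 0.077, 0.04], [0, 0, 0, 0, 0, 0.078, 0.04], [0, 0, 0, 0, 0, 0.078, 0.04]]
  ]
}}

```text
t: 38.35
eef_pos: [0.5378, -0.3562, 0.0458]
ee_rot: [-3.141, -0.0, -1.57]
force: [-0.5, 0.0, -2.6]
width: 0.0495
```

```bash
python3 st.py
```

```text
38.35 [ 0.5378 -0.3562  0.0458] [-3.141 -0.    -1.57 ] 0.0495 [-0.5  0.  -2.6] [-0.28  0.43 -0.23  0.   -0.91  0.28]
```

>>> {"api": "move_arm", "payload": {
  "deltas": [
    [[0, 0, 0, 0, 0, 0.001, 0.04], [0, 0, 0, 0, 0, 0.002, 0.04], [0, 0, 0, 0, 0, 0.0025, 0.04], [0, 0, 0, 0, 0, 0.0025, 0.04], [0, 0, 0, 0, 0, 0.0025, 0.05], [0, 0, 0, 0, 0, 0.0025, 0.056], [0, 0, 0, 0, 0, 0.0025, 0.068], [0, 0, 0, 0, 0, 0.0025, 0.068], [0, 0, 0, 0, 0, 0.0025, 0.068], [0, 0, 0, 0, 0, 0.0025, 0.068], [0, 0, 0, 0, 0, 0.0025, 0.068]]
  ]
}}

```text
t: 39.27
eef_pos: [0.5374, -0.3561, 0.0427]
ee_rot: [3.141, 0.0, -1.57]
force: [-0.6, 0.7, 0.5]
width: 0.0679
```

>>> {"api": "move_arm", "payload": {
  "deltas": [
    [[0, 0, 0, 0, 0, -0.005, 0.068], [0, 0, 0, 0, 0, -0.02, 0.068], [0, 0, 0, 0, 0, -0.045, 0.068], [0, 0, 0, 0, 0, -0.08, 0.068], [0, 0, 0, 0, 0, -0.11, 0.075], [0, 0, 0, -0.03, 0.001, -0.115, 0.08], [0, 0, 0, -0.07, 0.003, -0.115, 0.0876], [0, 0, 0, -0.11, 0.006, -0.115, 0.0876], [0, 0, 0, -0.15, 0.009, -0.115, 0.0876], [0, 0, 0, -0.19, 0.011, -0.115, 0.0876], [0, 0, 0, -0.23, 0.013, -0.115, 0.0876], [0, 0, 0, -0.27, 0.015, -0.115, 0.0876]]
  ]
}}

```text
t: 40.27
eef_pos: [0.5218, -0.0844, 0.1585]
ee_rot: [-3.141, 0.0, -1.57]
force: [0.7, 0.8, 0.5]
width: 0.0877
```

>>> {"api": "move_arm", "payload": {
  "deltas": [
    [[0, 0, 0, -0.03, 0.001, 0, 0.0876], [0, 0, 0, -0.055, 0.002, 0, 0.0876], [0, 0, 0, -0.07, 0.002, 0, 0.0876], [0, 0, 0, -0.076, 0.002, 0, 0.0876], [0, 0, 0, -0.076, 0.002, 0, 0.0876], [0, 0, 0, -0.076, 0.002, 0, 0.0876], [0, 0, 0, -0.076, 0.002, 0, 0.0876]]
  ]
}}

```text
t: 40.85
eef_pos: [0.5201, -0.0109, 0.1579]
ee_rot: [3.142, -0.0, -1.571]
force: [-0.3, 0.7, -0.1]
width: 0.0878
```

```bash
python3 st.py
```

```text
40.85 [ 0.5201 -0.0109  0.1579] [ 3.142 -0.    -1.571] 0.0878 [-0.3  0.7 -0.1] [ 0.36  0.13 -0.37  0.   -1.07 -0.36]
```

>>> {"api": "move_arm", "payload": {
  "deltas": [
    [[0, 0, 0, -0.0008, -0.0007, 0.008, 0.0876], [0, 0, 0, -0.0008, -0.0007, 0.025, 0.0876], [0, 0, 0, -0.0008, -0.0007, 0.045, 0.0876], [0, 0, 0, -0.0008, -0.0007, 0.065, 0.0876], [0, 0, 0, -0.0008, -0.0007, 0.08, 0.0876], [0, 0, 0, -0.0008, -0.0007, 0.088, 0.0876], [0, 0, 0, -0.0008, -0.0007, 0.0905, 0.0876], [0, 0, 0, -0.0008, -0.0007, 0.0905, 0.0876], [0, 0, 0, -0.0008, -0.0007, 0.0905, 0.0876]]
  ]
}}

```text
t: 41.6
eef_pos: [0.5213, -0.0096, 0.0679]
ee_rot: [-3.141, -0.0, -1.57]
force: [1.4, -0.1, 0.2]
width: 0.0877
```

>>> {"api": "move_arm", "payload": {
  "deltas": [
    [[0, 0, 0, 0, 0, 0, 0.07], [0, 0, 0, 0, 0, 0, 0.055], [0, 0, 0, 0, 0, 0, 0.04], [0, 0, 0, 0, 0, 0, 0.035], [0, 0, 0, 0, 0, 0, 0.03], [0, 0, 0, 0, 0, 0, 0.025], [0, 0, 0, 0, 0, 0, 0.02], [0, 0, 0, 0, 0, 0, 0.018], [0, 0, 0, 0, 0, 0, 0.018], [0, 0, 0, 0, 0, 0, 0.018], [0, 0, 0, 0, 0, 0, 0.018], [0, 0, 0, 0, 0, 0, 0.018]]
  ],
  "force": 20
}}

```text
t: 42.6
eef_pos: [0.5208, -0.0094, 0.0673]
ee_rot: [3.142, 0.0, -1.57]
force: [-0.5, 0.1, -0.3]
width: 0.0282
```

```bash
python3 st.py; python3 cap.py wide,.537,-.3555,.107,.05
```

```text
42.6 [ 0.5208 -0.0094  0.0673] [ 3.142  0.    -1.57 ] 0.0282 [-0.5  0.1 -0.3] [ 0.36  0.22 -0.49 -0.   -0.86 -0.36]
wide [(array([426.7, 221.8]), np.float64(0.95), array([ 0.537 , -0.3548])), (array([422.8, 220.5]), np.float64(1.01), array([ 0.5401, -0.3459]))]
```

The wide jar's lid is back at px (426.7,221.8), against (426.8,221.7) at the start. Now the round bottle.

>>> {"api": "move_arm", "payload": {
  "deltas": [
    [[0, 0, 0, 0, 0, 0, 0.018], [0, 0, 0, 0, 0, -0.003, 0.018], [0, 0, 0, 0, 0, -0.008, 0.018], [0, 0, 0, 0, 0, -0.018, 0.018], [0, 0, 0, 0, 0, -0.03, 0.018], [0, 0, 0, 0, 0, -0.045, 0.018], [0, 0, 0, 0, 0, -0.06, 0.018], [0, 0, 0, 0, 0, -0.072, 0.018], [0, 0, 0, 0, 0, -0.08, 0.018], [0, 0, 0, 0, 0, -0.08, 0.018], [0, 0, 0, 0, 0, -0.08, 0.018]]
  ]
}}

```text
t: 43.57
eef_pos: [0.5208, -0.0092, 0.1477]
ee_rot: [-3.141, 0.001, -1.57]
force: [-0.2, -0.1, -3.4]
width: 0.0283
```

>>> {"api": "move_arm", "payload": {
  "deltas": [
    [[0, 0, 0, 0.006, 0.001, 0, 0.018], [0, 0, 0, 0.022, 0.003, 0, 0.018], [0, 0, 0, 0.048, 0.007, 0, 0.018], [0, 0, 0, 0.08, 0.012, 0, 0.018], [0, 0, 0, 0.115, 0.017, 0, 0.018], [0, 0, 0, 0.15, 0.022, 0, 0.018], [0, 0, 0, 0.185, 0.0275, 0, 0.018], [0, 0, 0, 0.22, 0.033, 0, 0.018], [0, 0, 0, 0.25, 0.037, 0, 0.018], [0, 0, 0, 0.274, 0.041, 0, 0.018], [0, 0, 0, 0.287, 0.043, 0, 0.018], [0, 0, 0, 0.2915, 0.0431, 0, 0.018]]
  ]
}}

```text
t: 44.57
eef_pos: [0.4765, -0.3028, 0.1461]
ee_rot: [3.139, 0.0, -1.572]
force: [-0.3, 0.7, -3.6]
width: 0.028
```

>>> {"api": "move_arm", "payload": {
  "deltas": [
    [[0, 0, 0, 0, 0, 0, 0.018], [0, 0, 0, 0, 0, 0, 0.018], [0, 0, 0, 0, 0, 0.006, 0.018], [0, 0, 0, 0, 0, 0.018, 0.018], [0, 0, 0, 0, 0, 0.034, 0.018], [0, 0, 0, 0, 0, 0.05, 0.018], [0, 0, 0, 0, 0, 0.063, 0.018], [0, 0, 0, 0, 0, 0.071, 0.018], [0, 0, 0, 0, 0, 0.075, 0.018], [0, 0, 0, 0, 0, 0.077, 0.018], [0, 0, 0, 0, 0, 0.078, 0.018], [0, 0, 0, 0, 0, 0.078, 0.018]]
  ]
}}

```text
t: 45.57
eef_pos: [0.4784, -0.3008, 0.0698]
ee_rot: [-3.141, -0.0, -1.569]
force: [0.3, -0.0, -2.7]
width: 0.0286
```

```bash
python3 st.py
```

```text
45.57 [ 0.4784 -0.3008  0.0698] [-3.141 -0.    -1.569] 0.0286 [ 0.3 -0.  -2.7] [-0.21  0.29 -0.39  0.   -0.89  0.22]
```

>>> {"api": "move_arm", "payload": {
  "deltas": [
    [[0, 0, 0, 0, 0, 0.001, 0.018], [0, 0, 0, 0, 0, 0.002, 0.018], [0, 0, 0, 0, 0, 0.0028, 0.018], [0, 0, 0, 0, 0, 0.0028, 0.018], [0, 0, 0, 0, 0, 0.0028, 0.03], [0, 0, 0, 0, 0, 0.0028, 0.04], [0, 0, 0, 0, 0, 0.0028, 0.06], [0, 0, 0, 0, 0, 0.0028, 0.075], [0, 0, 0, 0, 0, 0.0028, 0.075], [0, 0, 0, 0, 0, 0.0028, 0.075], [0, 0, 0, 0, 0, 0.0028, 0.075], [0, 0, 0, 0, 0, 0.0028, 0.075]]
  ]
}}

```text
t: 46.57
eef_pos: [0.4779, -0.3009, 0.0665]
ee_rot: [3.142, 0.0, -1.57]
force: [0.3, -0.5, 0.5]
width: 0.0709
```

>>> {"api": "move_arm", "payload": {
  "deltas": [
    [[0, 0, 0, 0, 0, -0.005, 0.075], [0, 0, 0, 0, 0, -0.02, 0.075], [0, 0, 0, 0, 0, -0.045, 0.075], [0, 0, 0, 0, 0, -0.075, 0.08], [0, 0, 0, 0, 0, -0.09, 0.0876], [0, 0, 0, -0.03, -0.002, -0.09, 0.0876], [0, 0, 0, -0.07, -0.005, -0.09, 0.0876], [0, 0, 0, -0.11, -0.008, -0.09, 0.0876], [0, 0, 0, -0.15, -0.011, -0.09, 0.0876], [0, 0, 0, -0.19, -0.013, -0.09, 0.0876], [0, 0, 0, -0.23, -0.016, -0.09, 0.0876], [0, 0, 0, -0.27, -0.019, -0.09, 0.0876]]
  ]
}}

```text
t: 47.57
eef_pos: [0.4965, -0.029, 0.1573]
ee_rot: [-3.141, 0.0, -1.57]
force: [0.7, -0.9, -0.6]
width: 0.0876
```

>>> {"api": "move_arm", "payload": {
  "deltas": [
    [[0, 0, 0, -0.035, -0.002, 0, 0.0876], [0, 0, 0, -0.065, -0.004, 0, 0.0876], [0, 0, 0, -0.083, -0.005, 0, 0.0876], [0, 0, 0, -0.088, -0.005, 0, 0.0876], [0, 0, 0, -0.088, -0.005, 0, 0.0876], [0, 0, 0, -0.088, -0.005, 0, 0.0876], [0, 0, 0, -0.088, -0.005, 0, 0.0876]]
  ]
}}

```text
t: 48.15
eef_pos: [0.5015, 0.0562, 0.1566]
ee_rot: [3.141, -0.0, -1.571]
force: [-0.7, -1.5, 0.3]
width: 0.0876
```

```bash
python3 st.py
```

```text
48.15 [0.5015 0.0562 0.1566] [ 3.141 -0.    -1.571] 0.0876 [-0.7 -1.5  0.3] [ 0.5   0.1  -0.4   0.   -1.07 -0.5 ]
```

Descend on the square bottle to z .062.

>>> {"api": "move_arm", "payload": {
  "deltas": [
    [[0, 0, 0, -0.001, 0, 0.008, 0.0876], [0, 0, 0, -0.001, 0, 0.025, 0.0876], [0, 0, 0, -0.001, 0, 0.045, 0.0876], [0, 0, 0, -0.001, 0, 0.065, 0.0876], [0, 0, 0, -0.001, 0, 0.082, 0.0876], [0, 0, 0, -0.001, 0, 0.091, 0.0876], [0, 0, 0, -0.001, 0, 0.0945, 0.0876], [0, 0, 0, -0.001, 0, 0.0945, 0.0876], [0, 0, 0, -0.001, 0, 0.0945, 0.0876]]
  ]
}}

```text
t: 48.9
eef_pos: [0.5021, 0.058, 0.0626]
ee_rot: [-3.141, 0.0, -1.57]
force: [0.2, -0.6, 0.5]
width: 0.0875
```

>>> {"api": "move_arm", "payload": {
  "deltas": [
    [[0, 0, 0, 0, 0, 0, 0.07], [0, 0, 0, 0, 0, 0, 0.055], [0, 0, 0, 0, 0, 0, 0.045], [0, 0, 0, 0, 0, 0, 0.04], [0, 0, 0, 0, 0, 0, 0.035], [0, 0, 0, 0, 0, 0, 0.03], [0, 0, 0, 0, 0, 0, 0.025], [0, 0, 0, 0, 0, 0, 0.025], [0, 0, 0, 0, 0, 0, 0.025], [0, 0, 0, 0, 0, 0, 0.025], [0, 0, 0, 0, 0, 0, 0.025], [0, 0, 0, 0, 0, 0, 0.025]]
  ],
  "force": 20
}}

```text
t: 49.9
eef_pos: [0.5017, 0.0581, 0.0621]
ee_rot: [-3.142, -0.0, -1.57]
force: [-0.2, -0.2, -0.6]
width: 0.0354
```

```bash
python3 st.py; python3 cap.py round,.4775,-.3015,.133,.029 wide,.537,-.3555,.107,.05
```

```text
49.9 [0.5017 0.0581 0.0621] [-3.142 -0.    -1.57 ] 0.0354 [-0.2 -0.2 -0.6] [ 0.5   0.2  -0.53  0.   -0.84 -0.5 ]
round [(array([407.8, 247.5]), np.float64(1.1), array([ 0.4801, -0.303 ])), (array([400.7, 249.3]), np.float64(0.99), array([ 0.4762, -0.287 ]))]
wide [(array([426.9, 221.7]), np.float64(0.95), array([ 0.5374, -0.3553])), (array([424.3, 222.4]), np.float64(1.11), array([ 0.5358, -0.3492]))]
```

>>> {"api": "move_arm", "payload": {
  "deltas": [
    [[0, 0, 0, 0, 0, 0, 0.025], [0, 0, 0, 0, 0, -0.003, 0.025], [0, 0, 0, 0, 0, -0.008, 0.025], [0, 0, 0, 0, 0, -0.018, 0.025], [0, 0, 0, 0, 0, -0.03, 0.025], [0, 0, 0, 0, 0, -0.045, 0.025], [0, 0, 0, 0, 0, -0.06, 0.025], [0, 0, 0, 0, 0, -0.072, 0.025], [0, 0, 0, 0, 0, -0.08, 0.025], [0, 0, 0, 0, 0, -0.08, 0.025], [0, 0, 0, 0, 0, -0.08, 0.025]]
  ]
}}

```text
t: 50.87
eef_pos: [0.5017, 0.0583, 0.1424]
ee_rot: [-3.141, 0.001, -1.57]
force: [-1.5, -0.4, -2.3]
width: 0.0352
```

>>> {"api": "move_arm", "payload": {
  "deltas": [
    [[0, 0, 0, 0.006, -0.0005, 0, 0.025], [0, 0, 0, 0.022, -0.0015, 0, 0.025], [0, 0, 0, 0.048, -0.0035, 0, 0.025], [0, 0, 0, 0.08, -0.0055, 0, 0.025], [0, 0, 0, 0.115, -0.008, 0, 0.025], [0, 0, 0, 0.15, -0.0105, 0, 0.025], [0, 0, 0, 0.185, -0.013, 0, 0.025], [0, 0, 0, 0.22, -0.0155, 0, 0.025], [0, 0, 0, 0.252, -0.0175, 0, 0.025], [0, 0, 0, 0.277, -0.0195, 0, 0.025], [0, 0, 0, 0.292, -0.021, 0, 0.025], [0, 0, 0, 0.297, -0.0212, 0, 0.025]]
  ]
}}

```text
t: 51.87
eef_pos: [0.5221, -0.2414, 0.1405]
ee_rot: [3.139, 0.0, -1.572]
force: [-0.2, 0.2, -0.7]
width: 0.0352
```

>>> {"api": "move_arm", "payload": {
  "deltas": [
    [[0, 0, 0, 0, 0, 0, 0.025], [0, 0, 0, 0, 0, 0, 0.025], [0, 0, 0, 0, 0, 0.006, 0.025], [0, 0, 0, 0, 0, 0.018, 0.025], [0, 0, 0, 0, 0, 0.034, 0.025], [0, 0, 0, 0, 0, 0.05, 0.025], [0, 0, 0, 0, 0, 0.063, 0.025], [0, 0, 0, 0, 0, 0.071, 0.025], [0, 0, 0, 0, 0, 0.075, 0.025], [0, 0, 0, 0, 0, 0.077, 0.025], [0, 0, 0, 0, 0, 0.078, 0.025], [0, 0, 0, 0, 0, 0.078, 0.025]]
  ]
}}

```text
t: 52.87
eef_pos: [0.5236, -0.2388, 0.0645]
ee_rot: [-3.141, -0.0, -1.569]
force: [-0.7, 0.8, -2.2]
width: 0.0354
```

```bash
python3 st.py
```

```text
52.87 [ 0.5236 -0.2388  0.0645] [-3.141 -0.    -1.569] 0.0354 [-0.7  0.8 -2.2] [-0.09  0.31 -0.37  0.   -0.89  0.09]
```

Lower to z .0618, release, then rise and back away toward the robot side over the empty bench.

>>> {"api": "move_arm", "payload": {
  "deltas": [
    [[0, 0, 0, 0, 0, 0.001, 0.025], [0, 0, 0, 0, 0, 0.002, 0.025], [0, 0, 0, 0, 0, 0.0027, 0.025], [0, 0, 0, 0, 0, 0.0027, 0.025], [0, 0, 0, 0, 0, 0.0027, 0.037], [0, 0, 0, 0, 0, 0.0027, 0.045], [0, 0, 0, 0, 0, 0.0027, 0.06], [0, 0, 0, 0, 0, 0.0027, 0.08], [0, 0, 0, 0, 0, 0.0027, 0.08], [0, 0, 0, 0, 0, 0.0027, 0.08], [0, 0, 0, 0, 0, 0.0027, 0.08], [0, 0, 0, 0, 0, 0.0027, 0.08]]
  ]
}}

```text
t: 53.87
eef_pos: [0.5231, -0.2388, 0.0613]
ee_rot: [3.142, 0.0, -1.57]
force: [0.2, -0.4, -0.3]
width: 0.0767
```

>>> {"api": "move_arm", "payload": {
  "deltas": [
    [[0, 0, 0, 0, 0, -0.005, 0.08], [0, 0, 0, 0, 0, -0.02, 0.08], [0, 0, 0, 0, 0, -0.045, 0.08], [0, 0, 0, 0, 0, -0.075, 0.08], [0, 0, 0, 0, 0, -0.11, 0.08], [0, 0, 0, 0, 0, -0.13, 0.08], [0, 0, 0, -0.02, 0, -0.13, 0.08], [0, 0, 0, -0.055, 0, -0.13, 0.08], [0, 0, 0, -0.09, 0, -0.13, 0.08], [0, 0, 0, -0.13, 0, -0.13, 0.08], [0, 0, 0, -0.16, 0, -0.13, 0.08], [0, 0, 0, -0.18, 0, -0.13, 0.08]]
  ]
}}

```text
t: 54.87
eef_pos: [0.5228, -0.0565, 0.1921]
ee_rot: [-3.141, 0.0, -1.569]
force: [0.2, 0.3, -0.8]
width: 0.08
```

>>> {"api": "move_arm", "payload": {
  "deltas": [
    [[0, 0, 0, -0.03, 0, 0, 0.08], [0, 0, 0, -0.06, 0, 0, 0.08], [0, 0, 0, -0.08, 0, 0, 0.08], [0, 0, 0, -0.08, 0, 0, 0.08], [0, 0, 0, -0.08, 0, 0, 0.08], [0, 0, 0, -0.08, 0, 0, 0.08], [0, 0, 0, -0.08, 0, 0, 0.08], [0, 0, 0, -0.08, 0, 0, 0.08]]
  ]
}}

```text
t: 55.53
eef_pos: [0.5228, 0.0203, 0.1914]
ee_rot: [3.142, -0.0, -1.571]
force: [-0.6, -0.6, 0.8]
width: 0.0801
```

```bash
python3 st.py; python3 look.py l4; python3 cap.py square,.5225,-.24,.118,.036 round,.4775,-.3015,.13,.029 wide,.537,-.3555,.104,.05 small,.519,.32,.105,.042
```

```text
55.53 [0.5228 0.0203 0.1914] [ 3.142 -0.    -1.571] 0.0801 [-0.6 -0.6  0.8] [ 0.41  0.11 -0.31  0.   -1.15 -0.41]
55.63 [0.5228 0.0204 0.1914] [ 3.141 -0.    -1.571] 0.0801111782221765 [-0.5 -0.5  0.1]
square [(array([377.7, 228.4]), np.float64(0.97), array([ 0.5237, -0.2402])), (array([373. , 227.7]), np.float64(1.02), array([ 0.5255, -0.2296]))]
round [(array([407.8, 247.5]), np.float64(1.1), array([ 0.48  , -0.3037])), (array([412.7, 259.5]), np.float64(0.91), array([ 0.4532, -0.3137]))]
wide [(array([426.6, 221.8]), np.float64(0.96), array([ 0.5371, -0.3554])), (array([422.5, 222.8]), np.float64(0.98), array([ 0.5351, -0.3459]))]
small none
```

View pics/l4.png

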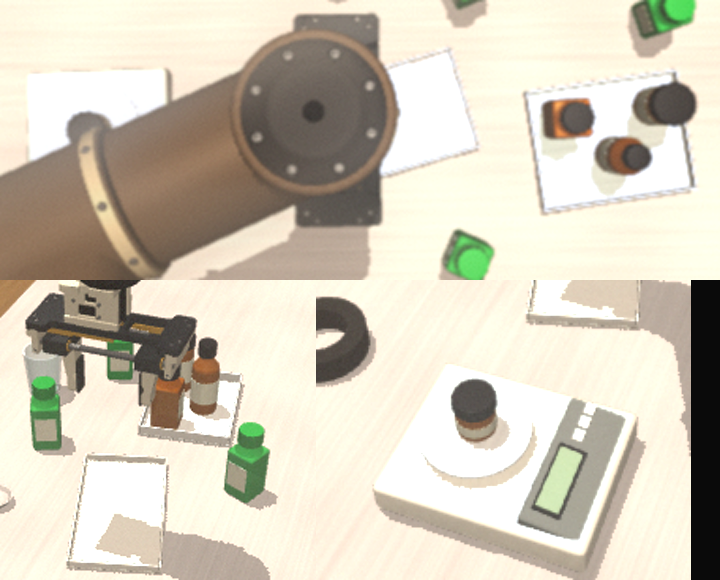

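The picture shows all three tall pieces upright on their old spots, with caps at (575,117), (636,156) and (671,104). The small jar stands on the pan at (474,408), which is image column 234.3 against 234.8 expected for the pan's centre. The bystanders are undisturbed as far as they are in view, and the arm is clear. I hand it in.

```bash
python3 -c "
from station import arm; print(arm.job_done())"
```

```text
the job is handed in; nothing more can be done
None
```

The job is done and handed in at about 55.6 s of the 144 s allowed. I set the square bottle, round bottle and wide jar aside in the white tray and stood the small jar on the balance pan. The three tall ones then went back to their spots.

**Last checks:**

| Piece | Check | Start | End |
|---|---|---|---|
| Square bottle | cap position (m) | (.5225, -.2399) | (.5237, -.2402) |
| Wide jar | lid position (m) | (.5373, -.356) | (.5371, -.3554) |
| Round bottle | cap position (m) | (.4773, -.3013) | (.480, -.304) |
| Small jar | side-view column (px) | pan centre 234.8 | 234.3 |

- **Round bottle:** its last circle fit was poor, with the radius 10% too large, so that reading is rough. The release pose, (.4779, -.3009) against (.4775, -.3017) at the first grasp, supports it better.
- **Small jar:** it looks upright and close to the pan's centre in the side view. The top-view circle check failed because the arm hid the pan.
- **Beaker, flask ring and spoon:** I never reached towards them. The last picture shows only part of each, so I did not measure that they stayed put.

**What disagreed:** the reported TCP height was about 35 mm lower than the real fingertips. My first grip on the square bottle closed on empty air above the cap. I measured the offset in the side view and corrected for it in every later grasp, and all of those held.

I viewed 14 pictures.

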